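# Unlock the sample safe with its three dials and slide its cover open

## Task

Open the sample safe on the lab bench: turn its three dials one at a time to the code, left dial to 8 o'clock, middle dial to 3 o'clock, right dial to 7 o'clock, then slide the cover on its top fully open to the left. Leave the dials at the code, let go of everything, and do not disturb the bottle, the jar or the tube rack beside it.

Things in the scene. Friction and masses are not known exactly. Their poses are not given: they have to be found in the camera images.
- safe: grey steel box fixed to the bench, 240 (x) x 300 (y) mm, origin at its underside's centre; z up, -x side towards the robot, y to the robot's left. Its front panel, with three dials 90 mm apart, slopes up and away from the robot at 30 degrees to the level: from x=-120, z=50 to x=-20, z=107.5 mm. Behind it a level deck at z=107.5 mm with the sliding cover; bottle, jar and rack stand at its sides
- dial_left_grip (a point): left dial: black bar knob 12 mm wide on an aluminium skirt 52 mm across, 4 mm thick; bar 4 to 32 mm above the panel, one end pointed (16 mm from the axis), the other flat (21 mm); a white line on the bar's top and a black one on the skirt show the pointed end. Site on the dial's axis, 22 mm above the panel; x where the pointer points, z out of the panel (30 degrees from vertical)
- dial_mid_grip (a point): middle dial (y=0 of the safe), same shape and axes. Round each dial are twelve black hour marks on the panel, 30 degrees apart; the one at 12 o'clock (up the slope) is longer and wider; 3 o'clock is to the right (-y of the safe), 9 o'clock to the left
- dial_right_grip (a point): right dial (y=-90 mm of the safe; the left one is at y=+90), same shape, marks and axes
- dial_left (a joint): angle of the left dial: 0 = pointer at 12 o'clock, growing clockwise as seen from the robot facing the panel, 0.5236 rad an hour; stops at 0 and at 5.76 (11 o'clock), so it cannot pass between 11 and 12. It turns stiffly (0.06 N m) and stays where it is left. 8 o'clock = 4.189
- dial_mid (a joint): angle of the middle dial, likewise; 3 o'clock = 1.571
- dial_right (a joint): angle of the right dial, likewise; 7 o'clock = 3.665
- cover (a joint): travel of the cover: 0 = shut, 0.105 m = fully open at its stop; it slides along the safe's +y (left). Until every dial stands within about 13 degrees of its code it is locked inside and stops after about 3 mm; then it slides with about 3 N of friction and stays where it is left
- cover_grip (a point): grip of the cover: black upright fin 60 mm long (safe's x), 12 mm thick (y), 34 mm high, on a bare aluminium plate 118 x 115 x 6 mm that lies on the deck; the point is in the middle of the fin, 22 mm above the plate's top, 12 mm below the fin's top; axes as the safe's
- bottle: clear glass bottle with a blue cap, 72 mm across, 170 mm high, loose, standing beside the safe; origin at the centre of its underside. Leave it alone
- jar: amber glass jar with a white cap, 60 mm across, 85 mm high, loose, standing beside the safe; origin at the centre of its underside. Leave it alone
- rack: white tube rack 100 x 70 mm with four blue-capped tubes, 94 mm high, loose, to the right of the safe; origin at the centre of its underside. Leave it alone

How it is judged:
On the way, in this order (a step that is already met when the one before it is completed fails the run):
1. all three dials stand at the code (within 0.25 rad) with the cover still shut (value of joint dial_left between 3.939 and 4.439 rad and value of joint dial_mid between 1.321 and 1.821 rad and value of joint dial_right between 3.415 and 3.915 rad and value of joint cover below 0.01 m), for 0.2 s.
2. the cover is slid fully open (at least 95 of its 105 mm) (value of joint cover above 0.095 m), for 0.2 s.
At the end, for the whole second after the job is handed in: The cover is open by at least 95 mm of its 105 mm and at rest, and the left, middle and right dials point to 8, 3 and 7 o'clock, each within 0.25 rad (about 14 degrees) (value of joint dial_left between 3.939 and 4.439 rad and value of joint dial_mid between 1.321 and 1.821 rad and value of joint dial_right between 3.415 and 3.915 rad and value of joint cover above 0.095 m and velocity of joint cover between -0.01 and 0.01 m/s); the robot touches nothing.
It fails at once if the bottle, the jar or the rack is pushed more than 30 mm or tipped (distance of any of bottle, jar, rack from where it was at the start of the episode above 0.03 m or angle between any of bottle, jar, rack's own z axis and vertical above 0.4 rad).
It also fails if it takes over 64 s, if anything falls off the work surface, if the arm or the gripper's body presses on something with over 40 N, if the wrist force passes 120 N, or if a joint passes its speed limit or range.

## Robot

A 7-joint arm with a two-finger parallel gripper is mounted at the origin on the work surface. World frame = base frame: x ahead of the robot, y to its left, z up, the work surface at z = 0. Lengths are in m, angles in rad, forces in N, time in s.
With the tool pointing down it reaches from about 0.35 to 0.9 m from the base axis. Payload 19.9 kg.
Tool frame: the origin (TCP) lies on the front face of the gripper's body, between the roots of the fingers; the fingertips stand 73 mm ahead of it and the grasp point (between the pads) lies 54 mm ahead of it; z points along the fingers, y is the line along which they close (so a half turn about z gives the same grasp; the last joint's range is limited). The gripper opens to 85 mm and grips with 20 to 120 N. Pads are 22 mm wide; open, the fingers measure 114 mm over their backs; the gripper's body (76 mm by 85 mm) begins 54 mm behind the grasp point. The pads swing forward as they close: fully open they stand 13 mm farther back than shut.
Start: joints at [1.262, 0.417, -0.01, 1.614, 0.005, 1.111, -0.053], TCP at [0.165, -0.603, 0.304] pointing down, gripper open.
Joint ranges: [-2.81, 2.81], [-0.39, 2.02], [-1.27, 1.25], [0.06, 2.57], [-1.19, 4.33], [0.19, 2], [-2.82, 2.82]. Speed limits (rad/s): [1.89, 1.89, 2.39, 2.39, 3.01, 3.01, 3.01].

## Interface

Orientations are given as a 3x3 rotation matrix whose columns are the frame's x, y, z axes.
In Python, from workcell import robot gives the robot as it stands. The module is installed in compiled form; this text tells all that it offers.
- The arm moves only by the shell command python3 -m pendant 'ROWS' [OPENING] [FORCE]. ROWS is JSON, a list of rows, each a list of 2 entries, a list of its own where there are three numbers: the shift along the tool's x, y, z in mm, then the turn, a rotation vector about the tool's x, y, z in degrees. In form: [[[x, y, z], [wx, wy, wz]], ...]. A call has exactly 5 rows; each row shifts and turns the commanded pose from where the row before left it, along the tool's axes as they then stand; what a row does not reach is not made up. A row lasts 1/12 s, in which the tool goes at most 41.7 mm and 7.16 degrees, less where a joint would pass 70% of its speed; a pose out of reach is approached as far as the arm can. A call is refused whole if a number of a shift passes 41.7 or a number of a turn 7.16, either way. A call with a gripper value outside its range is refused whole. OPENING is the finger opening in mm, from 0 to 85.4, set as the call begins (- or left out, the last holds). The fingers move at their own pace and stop on an object; FORCE is the grip in N (left out, the last holds). Time passes only in rows, so rows that do not move let the fingers close, or fill a call up. It gives the time, the measured TCP pose, the force, the opening and the grip force at its end, in the units of the state.
- robot.state(): the state, without advancing time (a new reading comes with each control period).
- robot.camera(name): name is "scene" or "top" or "wrist"; returns the picture (480x640x3 uint8, red, green, blue); there is no depth.
- robot.camera_info(name): a dict with "K" (3x3 intrinsics, pixels), "D" ([k1, k2, p1, p2, k3] as OpenCV has them; the pictures are not rectified), "camera_from_world" (4x4, takes a point from world to camera coordinates); the wrist camera has in their place "mount" (4x4, takes a point from camera to tool coordinates, whose origin is the TCP and whose axes are the flange's). Camera axes: x right, y up, looking along -z (the intrinsics and any distortion apply to the point x, -y, -z); pixel columns grow to the right and rows downward; lengths in m; the calibration is good to about 2 mm. A picture is of the moment at which its call begins: read the wrist's pose just before it. camera_info takes no time and is no camera call.
- robot.hand_in(): hands the job in; it is judged then, once.
The state is a dict: "time": time; "joint_pos": joint angles; "dq": joint speeds; "joint_efforts": joint torques, N m; "ee_pos": TCP position; "ee_rot": TCP orientation; "wrist_force": force on the tool from outside, world axes, zero at the start; "torque": the same for the moment, N m; "width": finger opening in m; "grip_force": force on a finger pad.
Only numpy, scipy, OpenCV 4.12 (cv2) and the standard library are available. Lean on these libraries where they do the work, as an engineer would, in place of code of your own. Each camera call takes 0.05 s, during which the arm holds its last target. There are 200 camera calls.

## Working session

There is one attempt and no reset: what is moved stays moved. The work goes in short steps, Python scripts to look and compute and a shell command to move; the robot and the scene stay as the last step left them, time stands still between calls to the robot, and variables do not carry over. Pictures are saved under pics/ and viewed, at most 10 in all, crops included, and the job is handed in when it is done.

```bash
mkdir -p pics; ls
python3 - <<'E'
from workcell import robot
import cv2, numpy as np
np.set_printoptions(precision=4,suppress=True)
s=robot.state(); print(s)
for n in ["scene","top","wrist"]:
    print(n,robot.camera_info(n))
for n in ["scene","top"]:
    cv2.imwrite(f"pics/{n}0.png",robot.camera(n)[:,:,::-1])
E
```

```text
pics
{'time': 0.0, 'joint_pos': array([ 1.2625,  0.418 , -0.0103,  1.6142,  0.0047,  1.1107, -0.053 ]), 'dq': array([-0.0026,  0.0002,  0.001 ,  0.0006, -0.0004, -0.0008, -0.0003]), 'joint_efforts': array([ -0.0002, -86.4438,   0.6793, -43.4891,   0.0192,   0.0075,
        -0.    ]), 'ee_pos': array([ 0.1647, -0.6026,  0.3032]), 'ee_rot': array([[ 0.9646,  0.2637, -0.0004],
       [ 0.2637, -0.9646,  0.0012],
       [-0.0001, -0.0013, -1.    ]]), 'wrist_force': array([ 0.0821, -1.1623, -0.409 ]), 'torque': array([-0.0027, -0.0437,  0.0076]), 'grip_force': 0.0, 'width': 0.08571139599658845}
scene {'K': array([[589.0403,   0.    , 322.312 ],
       [  0.    , 589.0403, 248.3605],
       [  0.    ,   0.    ,   1.    ]]), 'D': array([0.0351, 0.    , 0.    , 0.    , 0.    ]), 'camera_from_world': array([[ 0.7767,  0.6297,  0.0152, -0.4785],
       [-0.5375,  0.65  ,  0.5372,  0.2497],
       [ 0.3285, -0.4254,  0.8433, -1.4416],
       [ 0.    ,  0.    ,  0.    ,  1.    ]])}
top {'K': array([[478.3803,   0.    , 316.3418],
       [  0.    , 478.3803, 248.6715],
       [  0.    ,   0.    ,   1.    ]]), 'D': array([-0.1038,  0.    ,  0.    ,  0.    ,  0.    ]), 'camera_from_world': array([[-0.0248, -0.9997, -0.0045,  0.0452],
       [ 0.9971, -0.025 ,  0.0721, -0.5781],
       [-0.0722, -0.0027,  0.9974, -1.0363],
       [ 0.    ,  0.    ,  0.    ,  1.    ]])}
wrist {'K': array([[337.1573,   0.    , 316.4204],
       [  0.    , 337.1573, 236.103 ],
       [  0.    ,   0.    ,   1.    ]]), 'D': array([-0.027,  0.   ,  0.   ,  0.   ,  0.   ]), 'mount': array([[ 0.0004,  0.9516,  0.3074,  0.0799],
       [ 1.    , -0.0003, -0.0003, -0.001 ],
       [-0.0002,  0.3074, -0.9516, -0.0702],
       [ 0.    ,  0.    ,  0.    ,  1.    ]])}
```

View pics/scene0.png

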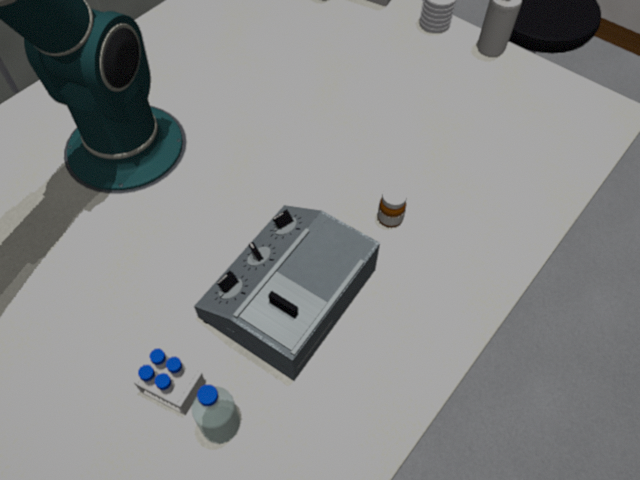

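View pics/top0.png

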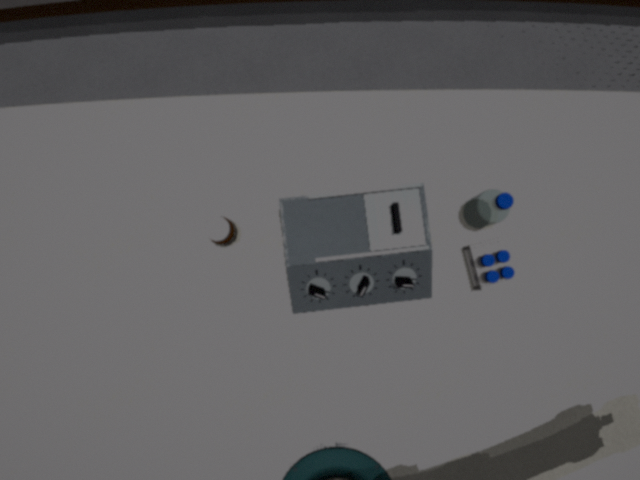

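The scene view shows the safe with dials at about (285,222), (258,254), (229,287) and the fin at (283,303). The top view shows dials at about (318,289), (361,283), (405,276), the fin at (395,218), the jar at (223,232), the bottle at (490,205) and the rack at (490,267). I'll enlarge both.

Run:
```python
import cv2, numpy as np
t=cv2.imread("pics/top0.png")[180:320,275:440]; s=cv2.imread("pics/scene0.png")[195:380,190:385]
t=cv2.resize(t,(800,679),interpolation=cv2.INTER_CUBIC)
t=t[330:679] # rows 180+330/4.848
t=cv2.convertScaleAbs(t,alpha=1.7)
s=cv2.resize(s[0:115,0:135],(400*135//135,341),interpolation=cv2.INTER_CUBIC)
s=cv2.resize(s,(293,249));
out=np.zeros((600,800,3),np.uint8); out[:349]=t[:349]
out[350:599,:293]=s
cv2.imwrite("pics/crop1.png",out)
```

```text
(no output)
```

View pics/crop1.png

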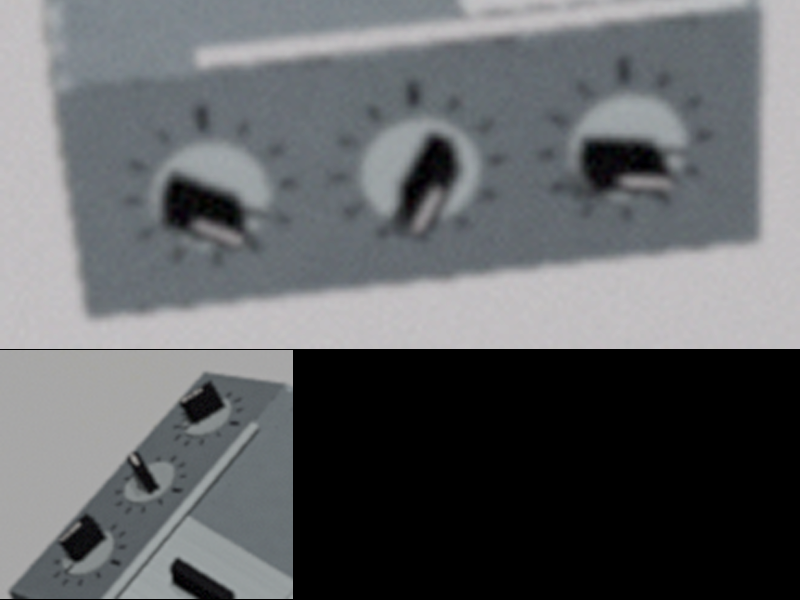

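```bash
cat > h.py <<'E'
import numpy as np, cv2
from workcell import robot
from scipy.optimize import least_squares
np.set_printoptions(precision=4,suppress=True)
F=np.diag([1,-1,-1.])
def cfw(n,st=None):
    i=robot.camera_info(n)
    if n!="wrist": return i["K"],i["D"],i["camera_from_world"]
    T=np.eye(4);T[:3,:3]=st["ee_rot"];T[:3,3]=st["ee_pos"]
    return i["K"],i["D"],np.linalg.inv(T@i["mount"])
def proj(P,cam):
    K,D,T=cam; T=np.asarray(T); P=np.atleast_2d(P)
    c=(P@T[:3,:3].T+T[:3,3])@F
    return cv2.projectPoints(c,np.zeros(3),np.zeros(3),K,D)[0][:,0]
def Rz(a): c,s=np.cos(a),np.sin(a); return np.array([[c,-s,0],[s,c,0],[0,0,1]])
c3,s3=np.cos(np.pi/6),np.sin(np.pi/6)
def panel(u,y,h,): # u along slope from bottom edge (m), height h, safe frame
    return np.array([-.12+u*c3-h*s3, y, .05+u*s3+h*c3])
def W(p,q): return np.atleast_2d(p)@Rz(q[2]).T+[q[0],q[1],0]
E
python3 - <<'E'
from h import *
top=cfw("top");sc=cfw("scene")
a=lambda x,y:(275+x/4.848,248.07+y/4.848)
b=lambda x,y:(190+x/2.17,195+(y-350)/2.17)
obsT=[a(210,195),a(420,172),a(628,148),a(90,317),a(758,240)]
obsS=[b(207,412),b(149,482),b(88,548),b(207,373),b(12,595)]
def pts(q): 
    return W(np.array([panel(q[3],.09,.004),panel(q[3],0,.004),panel(q[3],-.09,.004),panel(0,.15,0),panel(0,-.15,0)]),q)
def f(q,parts=False):
    P=pts(q); return np.r_[(proj(P,top)-obsT).ravel(),(proj(P,sc)-obsS).ravel()]
r=least_squares(f,[.55,0,0,.057],loss="soft_l1")
print(r.x,np.degrees(r.x[2])); print(f(r.x).reshape(-1,2))
q=r.x
print("grips",W([panel(q[3],y,.022) for y in(.09,0,-.09)],q))
# cover fin top centre vs top px
print(proj(W([[.0,-.03,.1475],[.05,-.075,.1475]],q),top))
# jar, bottle, rack approx at heights
for nm,px,z in [("jar",(218,230),.085),("bottle",(504,201),.17),("rack",(496,267),.094),("fin",(395.5,218),.1475)]:
    g=least_squares(lambda p:(proj([p[0],p[1],z],top)-px).ravel(),[.6,0]).x
    print(nm,g,"safe:",(np.r_[g-q[:2],z]@Rz(q[2])))
E
```

```text
[ 0.5734 -0.0542  0.0889  0.0554] 5.092829758160326
[[-0.1305  0.2853]
 [-0.3579  0.0655]
 [-0.4174  0.0114]
 [-0.8616 -0.4106]
 [ 0.3422 -0.7786]
 [-0.2391  1.8024]
 [ 0.1752 -0.0939]
 [ 0.0484  2.0488]
 [-0.6599 -0.4631]
 [-0.8871 -1.3539]]
grips [[ 0.4828  0.0281  0.0968]
 [ 0.4907 -0.0616  0.0968]
 [ 0.4987 -0.1512  0.0968]]
[[375.0403 244.0428]
 [394.6263 216.1781]]
jar [0.6188 0.2354] safe: [0.0709 0.2845 0.085 ]
bottle [ 0.652  -0.3363] safe: [ 0.0532 -0.288   0.17  ]
rack [ 0.5262 -0.3419] safe: [-0.0726 -0.2824  0.094 ]
fin [ 0.6263 -0.1261] safe: [ 0.0462 -0.0763  0.1475]
```

```bash
cat >> h.py <<'E'
from scipy.linalg import logm, expm
from scipy.spatial.transform import Rotation as Ro
q0=np.array([0.5734,-0.0542,0.0889,0.0565])
def dialpose(q,y,hours,h,flip=False):
    """TCP pose with the grasp point on the dial axis at height h above the panel; bar along tool x at 'hours' o'clock"""
    R=Rz(q[2]); a=np.radians(30*hours+(180 if flip else 0))
    up=np.array([c3,0,s3]); right=np.array([0,-1.,0]); n=np.array([-s3,0,c3])
    x=up*np.cos(a)+right*np.sin(a); z=-n
    T=np.eye(4); T[:3,:3]=R@np.column_stack([x,np.cross(z,x),z])
    T[:3,3]=W(panel(q[3],y,h+.054),q)[0]; return T
def cur(st=None):
    st=st or robot.state(); T=np.eye(4);T[:3,:3]=st["ee_rot"];T[:3,3]=st["ee_pos"];return T
def plan(T,A=None,n=None):
    A=cur() if A is None else A
    L=np.real(logm(np.linalg.inv(A)@T))
    if n is None:
        n=1
        while True:
            D=expm(L/n)
            if np.linalg.norm(D[:3,3])<.038 and np.linalg.norm(Ro.from_matrix(D[:3,:3]).as_rotvec())<np.radians(6.5): break
            n+=1
    D=expm(L/n)
    print("rows",n,"row",[np.round(D[:3,3]*1000,1).tolist(),np.round(Ro.from_matrix(D[:3,:3]).as_rotvec(degrees=True),2).tolist()])
    B=A.copy(); w=[]
    for i in range(n): B=B@D; w.append(B[:3,3])
    print("way",np.array(w)[:: max(1,n//4)]); return D
E
python3 - <<'E'
from h import *
T=dialpose(q0,0,9,.178-.054); print(T)
plan(T,n=20)
T=dialpose(q0,0,3,.178-.054); 
plan(T,n=20)
E
```

```text
[[-0.0888  0.8626  0.498   0.414 ]
 [ 0.9961  0.0769  0.0444 -0.0684]
 [-0.      0.5    -0.866   0.2324]
 [ 0.      0.      0.      1.    ]]
rows 20 row [[30.7, -7.8, 3.8], [-1.25, 1.04, -3.89]]
way [[ 0.1923 -0.5871  0.2995]
 [ 0.3121 -0.484   0.2851]
 [ 0.3925 -0.3476  0.2726]
 [ 0.4246 -0.1932  0.2549]]
rows 20 row [[-4.8, -31.8, 11.4], [1.09, 1.31, 4.88]]
way [[ 0.1517 -0.5732  0.2919]
 [ 0.1293 -0.4124  0.2445]
 [ 0.1795 -0.253   0.2182]
 [ 0.2926 -0.1273  0.2166]]
```

```bash
R='[[30.7,-7.8,3.8],[-1.25,1.04,-3.89]]'
python3 -m pendant '[[[30.7,-7.8,3.8],[-1.25,1.04,-3.89]],[[30.7,-7.8,3.8],[-1.25,1.04,-3.89]],[[30.7,-7.8,3.8],[-1.25,1.04,-3.89]],[[30.7,-7.8,3.8],[-1.25,1.04,-3.89]],[[30.7,-7.8,3.8],[-1.25,1.04,-3.89]]]' 
python3 -m pendant '[[[30.7,-7.8,3.8],[-1.25,1.04,-3.89]],[[30.7,-7.8,3.8],[-1.25,1.04,-3.89]],[[30.7,-7.8,3.8],[-1.25,1.04,-3.89]],[[30.7,-7.8,3.8],[-1.25,1.04,-3.89]],[[30.7,-7.8,3.8],[-1.25,1.04,-3.89]]]' 
python3 -m pendant '[[[30.7,-7.8,3.8],[-1.25,1.04,-3.89]],[[30.7,-7.8,3.8],[-1.25,1.04,-3.89]],[[30.7,-7.8,3.8],[-1.25,1.04,-3.89]],[[30.7,-7.8,3.8],[-1.25,1.04,-3.89]],[[30.7,-7.8,3.8],[-1.25,1.04,-3.89]]]' 
python3 -m pendant '[[[30.7,-7.8,3.8],[-1.25,1.04,-3.89]],[[30.7,-7.8,3.8],[-1.25,1.04,-3.89]],[[30.7,-7.8,3.8],[-1.25,1.04,-3.89]],[[30.7,-7.8,3.8],[-1.25,1.04,-3.89]],[[30.7,-7.8,3.8],[-1.25,1.04,-3.89]]]'
python3 - <<'E'
from h import *
print(robot.state()["joint_pos"])
plan(dialpose(q0,0,9,.178-.054))
E
```

```text
time: 0.52
ee_pos: [0.2921, -0.5066, 0.2874]
ee_rot: [[0.815, 0.565, 0.128], [0.575, -0.816, -0.06], [0.071, 0.123, -0.99]]
wrist_force: [0.1, -1.2, -0.6]
width: 0.0855
grip_force: 0.0
time: 0.93
ee_pos: [0.3808, -0.3753, 0.2751]
ee_rot: [[0.566, 0.781, 0.266], [0.819, -0.569, -0.072], [0.095, 0.259, -0.961]]
wrist_force: [0.7, -0.7, -1.2]
width: 0.0855
grip_force: 0.0
time: 1.35
ee_pos: [0.4224, -0.223, 0.2587]
ee_rot: [[0.25, 0.884, 0.395], [0.966, -0.257, -0.036], [0.069, 0.391, -0.918]]
wrist_force: [0.5, 0.1, -0.3]
width: 0.0854
grip_force: 0.0
time: 1.77
ee_pos: [0.4136, -0.067, 0.2315]
ee_rot: [[-0.091, 0.862, 0.499], [0.996, 0.08, 0.043], [-0.003, 0.501, -0.865]]
wrist_force: [1.8, 0.8, 0.3]
width: 0.0853
grip_force: 0.0
[ 0.9008  0.0199 -0.7405  2.4141 -0.5067  0.2303  0.7219]
rows 1 row [[-1.5, 0.7, -0.7], [0.06, 0.07, 0.17]]
way [[ 0.414  -0.0684  0.2324]]
```

Run:
```python
from h import *
st=robot.state(); im=robot.camera("wrist")[:,:,::-1]
cv2.imwrite("pics/w1.png",im); np.save("w1.npy",cur(st))
```

```text
(no output)
```

View pics/w1.png

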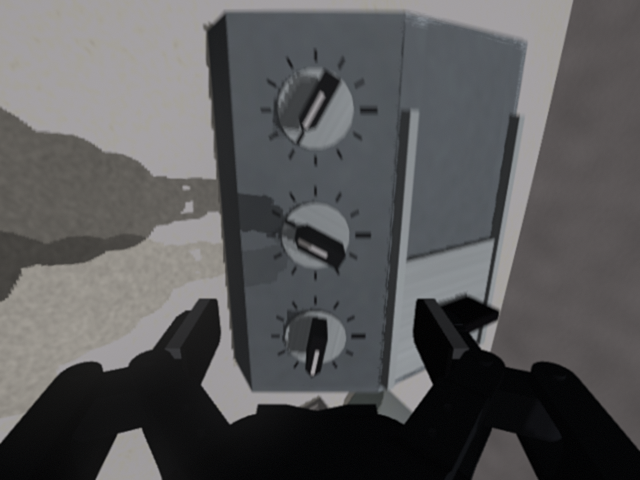

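Wrist view: left dial at (316,108), middle at (316,236) and right at (316,337), with 12 o'clock to image right and 3 o'clock down. I'll rectify each dial at skirt and bar-top height to read the angles and check centring.

```bash
cat >> h.py <<'E'
def rect(im,cam,q,y,h,S=260,half=.045):
    # up = 12 o'clock, right = 3 o'clock
    u=np.linspace(half,-half,S); v=np.linspace(-half,half,S)
    P=np.array([panel(q[3]+a,y-b,h) for a in u for b in v])
    m=proj(W(P,q),cam).astype(np.float32).reshape(S,S,2)
    o=cv2.remap(im,m,None,cv2.INTER_CUBIC); o=cv2.convertScaleAbs(o,alpha=1.6)
    c=S//2; cv2.line(o,(c-5,c),(c+5,c),(0,0,255),1); cv2.line(o,(c,c-5),(c,c+5),(0,0,255),1)
    r=int(.026/half*S/2)
    if h<.01: cv2.circle(o,(c,c),r,(0,255,0),1)
    return o
def wcam(T):
    return cfw("wrist",dict(ee_rot=T[:3,:3],ee_pos=T[:3,3]))
def mosaic(im,T,q,fn):
    cam=wcam(T)
    cv2.imwrite(fn,np.vstack([np.hstack([rect(im,cam,q,y,h) for y in(.09,0,-.09)]) for h in(.004,.032)]))
E
python3 - <<'E'
from h import *
mosaic(cv2.imread("pics/w1.png"),np.load("w1.npy"),q0,"pics/m1.png")
E
```

```text
(no output)
```

View pics/m1.png

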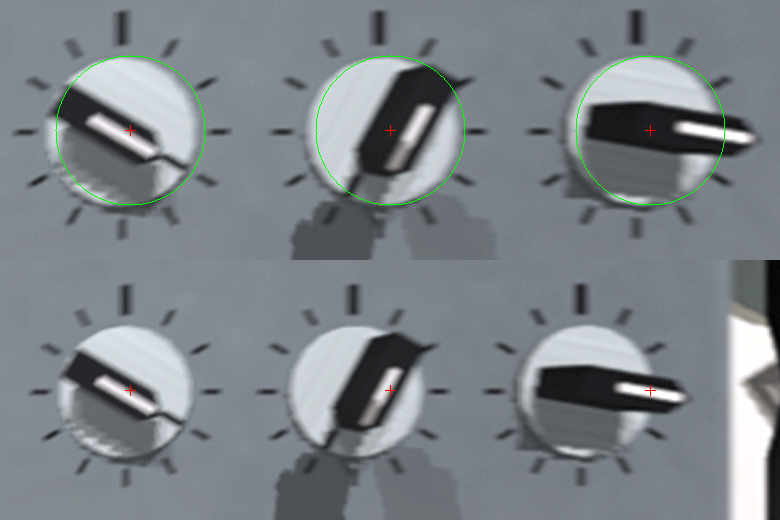

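Run:
```python
from h import *
top=cfw("top");sc=cfw("scene");w=wcam(np.load("w1.npy"))
a=lambda x,y:(275+x/4.848,248.07+y/4.848)
b=lambda x,y:(190+x/2.17,195+(y-350)/2.17)
obsT=np.array([a(210,195),a(420,172),a(628,148),a(90,317),a(758,240)])
obsS=np.array([b(207,412),b(149,482),b(88,548),b(207,373),b(12,595)])
r2=lambda px,py,y:panel(q0[3]+.045-py*.09/259,y-(-.045+px*.09/259),.004)
obsW=proj(W([r2(123,131,.09),r2(380-260,131,0),r2(637-520,131,-.09)],q0),w); print(obsW)
def f(q,k=1,m=1):
    P=W(np.array([panel(q[3],.09,.004),panel(q[3],0,.004),panel(q[3],-.09,.004),panel(0,.15,0),panel(0,-.15,0)]),q)
    C=W(np.array([panel(q[3],y,0) for y in(.09,0,-.09)]),q)
    return np.r_[m*(proj(P,top)-obsT).ravel(),m*(proj(P,sc)-obsS).ravel(),k*(proj(C,w)-obsW).ravel(),(q[3]-.0577)*1000]
for k,m in((0,1),(1,1),(1,.05)):
    r=least_squares(f,q0,args=(k,m)); print(k,m,r.x); print((f(r.x)).round(1))
```

```text
[[315.4809 110.4886]
 [315.1657 235.3545]
 [314.9182 336.1165]]
0 1 [ 0.5724 -0.054   0.09    0.0571]
[-0.2  0.1 -0.4 -0.2 -0.5 -0.3 -0.9  0.1  0.3 -0.4 -0.   1.6  0.4 -0.3
  0.3  1.9 -1.  -0.7 -1.2 -1.6  0.3  3.4  0.4  2.4  0.4  1.7 -0.6]
1 1 [ 0.5723 -0.0525  0.0911  0.0568]
[-0.9  0.3 -1.1  0.  -1.1 -0.1 -1.5  0.3 -0.3 -0.4  0.2  1.1  0.7 -0.8
  0.7  1.4 -0.7 -1.2 -0.6 -2.1 -0.2  1.2  0.1  0.7  0.3  0.2 -0.9]
1 0.05 [ 0.5712 -0.052   0.0888  0.0577]
[-1.3  0.4 -1.4  0.2 -1.4  0.2 -1.9  0.7 -0.6  0.3  0.4  0.7  0.8 -1.2
  0.7  0.9 -0.8 -1.6 -0.9 -2.8  0.   0.1 -0.  -0.  -0.  -0.1  0. ]
```

```bash
sed -i 's/^q0=.*/q0=np.array([0.5718,-0.0525,0.0895,0.0572])/' h.py
python3 - <<'E'
from h import *
T=dialpose(q0,0,7,.09); plan(T,n=10)
E
```

```text
rows 10 row [[-0.5, 0.0, 3.2], [0.01, -0.02, -5.94]]
way [[ 0.4132 -0.0631  0.2271]
 [ 0.4166 -0.0637  0.2216]
 [ 0.4202 -0.0643  0.2163]
 [ 0.424  -0.0648  0.211 ]
 [ 0.4279 -0.0651  0.2059]]
```

```bash
python3 -m pendant '[[[-0.5,0,3.2],[0,0,-6]],[[-0.5,0,3.2],[0,0,-6]],[[-0.5,0,3.2],[0,0,-6]],[[-0.5,0,3.2],[0,0,-6]],[[-0.5,0,3.2],[0,0,-6]]]' 50 40 >/dev/null
python3 -m pendant '[[[-0.5,0,3.2],[0,0,-6]],[[-0.5,0,3.2],[0,0,-6]],[[-0.5,0,3.2],[0,0,-6]],[[-0.5,0,3.2],[0,0,-6]],[[-0.5,0,3.2],[0,0,-6]]]'
python3 - <<'E'
from h import *
print(robot.state()["joint_pos"])
D=plan(dialpose(q0,0,7,.09),n=1)
plan(dialpose(q0,0,7,.027),n=5)
st=robot.state(); im=robot.camera("wrist")[:,:,::-1].copy()
T=cur(st);
cv2.imwrite("pics/w2.png",im); np.save("w2.npy",T)
mosaic(im,T,q0,"pics/m2.png")
E
```

```text
time: 2.65
ee_pos: [0.4253, -0.0707, 0.2118]
ee_rot: [[-0.634, 0.594, 0.495], [0.701, 0.712, 0.045], [-0.326, 0.375, -0.868]]
wrist_force: [0.7, -0.1, 0.3]
width: 0.0498
grip_force: 0.0
[ 0.1871  0.0671 -0.0268  2.4233 -0.7033  0.189   1.6284]
rows 1 row [[3.7, 3.5, 9.9], [-0.12, -0.17, -19.02]]
way [[ 0.4299 -0.0652  0.2033]]
rows 5 row [[0.6, 0.8, 14.6], [-0.02, -0.03, -3.8]]
way [[ 0.4326 -0.0691  0.1993]
 [ 0.4398 -0.0674  0.1867]
 [ 0.447  -0.0657  0.1741]
 [ 0.4542 -0.0641  0.1614]
 [ 0.4613 -0.0624  0.1487]]
```

View pics/m2.png

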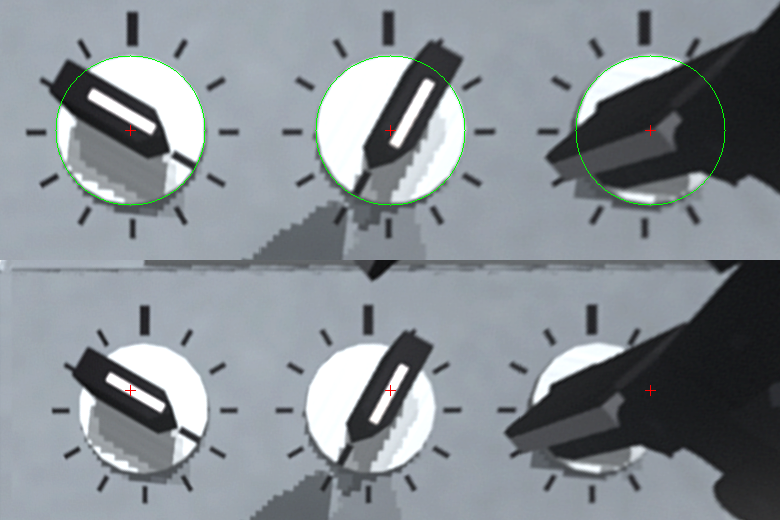

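Skirts and marks line up with the model to about 1 mm (left 4.0 h, middle 7.0 h). Joint 7 runs opposite to what I assumed, so I grip the middle bar with tool x at 1 o'clock instead.

Run:
```python
from h import *
plan(dialpose(q0,0,7.63,.07),n=1)
plan(dialpose(q0,0,13,.07),A=dialpose(q0,0,7.63,.07),n=25)
```

```text
rows 1 row [[3.3, 3.1, 29.6], [-0.13, -0.18, 0.33]]
way [[ 0.4399 -0.0643  0.186 ]]
rows 25 row [[-0.0, 0.0, 0.0], [-0.0, -0.0, 6.44]]
way [[ 0.4399 -0.0643  0.186 ]
 [ 0.4399 -0.0643  0.186 ]
 [ 0.4399 -0.0643  0.186 ]
 [ 0.4399 -0.0643  0.186 ]
 [ 0.4399 -0.0643  0.186 ]]
```

```bash
python3 -m pendant '[[[3.3,3.1,29.6],[0,0,0]],[[0,0,0],[0,0,6.5]],[[0,0,0],[0,0,6.5]],[[0,0,0],[0,0,6.5]],[[0,0,0],[0,0,6.5]]]' >/dev/null
python3 -m pendant '[[[0,0,0],[0,0,6.5]],[[0,0,0],[0,0,6.5]],[[0,0,0],[0,0,6.5]],[[0,0,0],[0,0,6.5]],[[0,0,0],[0,0,6.5]]]' >/dev/null
python3 -m pendant '[[[0,0,0],[0,0,6.5]],[[0,0,0],[0,0,6.5]],[[0,0,0],[0,0,6.5]],[[0,0,0],[0,0,6.5]],[[0,0,0],[0,0,6.5]]]' >/dev/null
python3 -m pendant '[[[0,0,0],[0,0,6.5]],[[0,0,0],[0,0,6.5]],[[0,0,0],[0,0,6.5]],[[0,0,0],[0,0,6.5]],[[0,0,0],[0,0,6.5]]]'
python3 - <<'E'
from h import *
print(robot.state()["joint_pos"])
plan(dialpose(q0,0,13,.07))
E
```

```text
time: 4.37
ee_pos: [0.4286, -0.0682, 0.2046]
ee_rot: [[0.849, 0.195, 0.491], [0.193, -0.98, 0.054], [0.491, 0.049, -0.87]]
wrist_force: [0.5, -0.1, 1.2]
width: 0.0498
grip_force: 0.0
[-0.2368  0.0895  0.4138  2.4322 -0.9421  0.2123 -0.308 ]
rows 6 row [[0.1, -0.5, 3.7], [-0.08, 0.09, 6.12]]
way [[ 0.4303 -0.0675  0.2015]
 [ 0.4321 -0.0669  0.1983]
 [ 0.434  -0.0662  0.1952]
 [ 0.4359 -0.0656  0.1921]
 [ 0.4379 -0.0649  0.189 ]
 [ 0.4399 -0.0643  0.186 ]]
```

```bash
python3 -m pendant '[[[0,0,3.7],[0,0,6.1]],[[0,-1,3.7],[0,0,6.1]],[[0,-1,3.7],[0,0,6.1]],[[0,-1,3.7],[0,0,6.1]],[[0,0,3.7],[0,0,6.1]]]' >/dev/null
python3 -m pendant '[[[0,0,3],[0,0,6]],[[0,0,0],[0,0,0]],[[0,0,0],[0,0,0]],[[0,0,0],[0,0,0]],[[0,0,0],[0,0,0]]]'
python3 - <<'E'
from h import *
print(robot.state()["joint_pos"])
plan(dialpose(q0,0,13,.027),n=5)
E
```

```text
time: 5.2
ee_pos: [0.4393, -0.0643, 0.1871]
ee_rot: [[0.802, -0.341, 0.49], [-0.419, -0.907, 0.054], [0.426, -0.249, -0.87]]
wrist_force: [0.0, -0.9, 0.3]
width: 0.0499
grip_force: 0.0
[-0.1687  0.153   0.3319  2.4223 -1.191   0.1892 -0.7027]
rows 5 row [[0.1, 0.0, 8.9], [-0.06, 0.14, 0.15]]
way [[ 0.4436 -0.0639  0.1794]
 [ 0.448  -0.0635  0.1718]
 [ 0.4524 -0.0631  0.1641]
 [ 0.4568 -0.0628  0.1564]
 [ 0.4613 -0.0624  0.1487]]
```

```bash
python3 -m pendant '[[[0,0,9],[0,0.1,0.1]],[[0,0,9],[0,0.1,0.1]],[[0,0,9],[0,0.1,0.1]],[[0,0,9],[0,0.1,0.1]],[[0,0,8.5],[0,0.1,0.1]]]'
python3 - <<'E'
from h import *
print(robot.state()["joint_pos"])
plan(dialpose(q0,0,13,.027),n=1)
E
```

```text
time: 5.62
ee_pos: [0.4667, -0.0664, 0.1705]
ee_rot: [[0.81, -0.353, 0.469], [-0.427, -0.902, 0.058], [0.403, -0.247, -0.881]]
wrist_force: [0.1, -0.3, -0.5]
width: 0.0501
grip_force: 0.0
[-0.07    0.2379  0.2272  2.3585 -1.1916  0.189  -0.7176]
rows 1 row [[-14.8, 3.7, 16.8], [0.11, 2.02, 0.15]]
way [[ 0.4613 -0.0624  0.1487]]
```

```bash
cat > kin.py <<'E'
from h import *
DJ=np.array([[1.2625,.418,-.0103,1.6142,.0047,1.1107,-.053],[.9008,.0199,-.7405,2.4141,-.5067,.2303,.7219],[.1871,.0671,-.0268,2.4233,-.7033,.189,1.6284],[-.2368,.0895,.4138,2.4322,-.9421,.2123,-.308],[-.1687,.153,.3319,2.4223,-1.191,.1892,-.7027],[-.07,.2379,.2272,2.3585,-1.1916,.189,-.7176]])
DP=np.array([[.1647,-.6026,.3032],[.4136,-.067,.2315],[.4253,-.0707,.2118],[.4286,-.0682,.2046],[.4393,-.0643,.1871],[.4667,-.0664,.1705]])
DR=np.array([[[0.9646,0.2637,-0.0004],[0.2637,-0.9646,0.0012],[-0.0001,-0.0013,-1.]],[[-0.091,0.862,0.499],[0.996,0.08,0.043],[-0.003,0.501,-0.865]],[[-0.634,0.594,0.495],[0.701,0.712,0.045],[-0.326,0.375,-0.868]],[[0.849,0.195,0.491],[0.193,-0.98,0.054],[0.491,0.049,-0.87]],[[0.802,-0.341,0.49],[-0.419,-0.907,0.054],[0.426,-0.249,-0.87]],[[0.81,-0.353,0.469],[-0.427,-0.902,0.058],[0.403,-0.247,-0.881]]])
LO=np.array([-2.81,-.39,-1.27,.06,-1.19,.19,-2.82]);HI=np.array([2.81,2.02,1.25,2.57,4.33,2,2.82])
def rot(ax,a):
    T=np.eye(4);T[:3,:3]=Ro.from_rotvec(np.array(ax)*a).as_matrix();return T
def tr(v): T=np.eye(4);T[:3,3]=v;return T
Z=[0,0,1];Y=[0,1,0]
def fk(j,p,sg):
    # local frame: z along link at zero (up), x forward
    T=rot(Z,sg[0]*j[0])@tr([p[8],p[9],p[0]])@rot(Y,j[1])@tr([0,p[10],p[1]])@rot(Z,sg[1]*j[2])@tr([p[2],p[11],0])@rot(Y,j[3])@tr([p[3],0,p[4]])@rot(Z,sg[2]*j[4])@tr([p[5],p[6],0])@rot(Y,j[5])@tr([p[12],p[13],p[7]])
    return T@rot(Z,sg[3]*j[6]+np.pi/2*sg[4])
def res(p,sg):
    o=[]
    for j,P,R in zip(DJ,DP,DR):
        T=fk(j,p,sg); o+=[(T[:3,3]-P)*10,(T[:3,:3]-R).ravel(), ]
    return np.r_[np.concatenate(o),.01*p]
if __name__=="__main__":
    import itertools
    out=[]
    for sg in itertools.product((1,-1),repeat=5):
        r=least_squares(res,[.3,.4,0,0,.3,0,0,.2]+[0]*6,args=(sg,)); out.append((r.cost,sg,r.x))
    out.sort(key=lambda t:t[0])
    for o in out[:3]: print(o)
    np.savez("kin.npz",sg=out[0][1],p=out[0][2])
    print((res(out[0][2],out[0][1])[:72]).reshape(6,12)[:,:3]*100)
E
python3 kin.py
```

```text
(np.float64(3.278000466646334e-05), (-1, -1, -1, -1, 1), array([ 0.289 ,  0.5015, -0.0005, -0.0006,  0.4697,  0.0005, -0.0002,
        0.2353,  0.    , -0.0072, -0.0072, -0.0159, -0.0005, -0.0002]))
(np.float64(3.4406428301486964), (-1, 1, -1, -1, 1), array([ 0.4917,  1.7813,  0.1972,  1.7718,  0.1989, -1.2973, -0.0575,
        1.2254,  0.752 ,  0.102 ,  0.1024, -0.1007,  0.9956, -0.0573]))
(np.float64(4.358765439671007), (1, 1, -1, -1, 1), array([-0.2814, -0.3385,  0.2086, -0.845 , -0.8704, -0.2254, -0.0603,
        0.3696,  0.0762, -0.0419, -0.0419, -0.1206,  0.3479, -0.0603]))
[[ 0.0149  0.0051  0.0009]
 [ 0.004   0.0072 -0.0317]
 [-0.0076 -0.0474  0.0042]
 [ 0.0046  0.0009  0.0208]
 [ 0.0027 -0.0287  0.0133]
 [-0.0042  0.0534 -0.0078]]
```

```bash
cat >> kin.py <<'E'
K=np.load("kin.npz") if __import__("os").path.exists("kin.npz") else None
def FK(j): return fk(j,K["p"],K["sg"])
def ik(T,j0,reg=.02,pref=None):
    pref=j0 if pref is None else pref
    f=lambda j:np.r_[(FK(j)[:3,3]-T[:3,3])*10,(FK(j)[:3,:3]-T[:3,:3]).ravel()*2,reg*.1*(j-pref)]
    r=least_squares(f,np.clip(j0,LO+.03,HI-.03),bounds=(LO+.02,HI-.02))
    G=FK(r.x); return r.x,np.linalg.norm(G[:3,3]-T[:3,3])*1000,np.linalg.norm(G[:3,:3]-T[:3,:3])
E
cat > t.py <<'E'
from kin import *
rng=np.random.default_rng(0)
for h in (.027,.07):
  T=dialpose(q0,0,9,h); S=[]
  for k in range(60):
    j,e,r=ik(T,rng.uniform(LO,HI),reg=.001,pref=(LO+HI)/2)
    if e<.5 and r<.005: S.append(np.r_[j,np.min(np.minimum(j-LO,HI-j))])
  S=np.array(S); S=S[S[:,-1].argsort()[::-1]]; print(h,len(S)); print(S[:14])
E
python3 t.py
```

```text
0.027 28
[[ 1.0387  0.4792 -1.0344  2.3687  1.6649  0.2805 -1.3346  0.0905]
 [ 1.0236  0.469  -1.0152  2.369   1.668   0.2679 -1.3424  0.0779]
 [ 1.0098  0.4602 -0.9979  2.3693  1.6711  0.2568 -1.3498  0.0668]
 [ 1.0007  0.4546 -0.9865  2.3695  1.6734  0.2497 -1.3547  0.0597]
 [ 0.9937  0.4504 -0.9778  2.3696  1.6752  0.2445 -1.3586  0.0545]
 [ 0.9814  0.4434 -0.9627  2.3699  1.6786  0.2354 -1.3654  0.0454]
 [ 0.9561  0.4299 -0.9319  2.3705  1.6866  0.2179 -1.3801  0.0279]
 [ 0.9443  0.4239 -0.9176  2.3707  1.6908  0.21   -1.3874  0.02  ]
 [ 0.9443  0.4239 -0.9176  2.3707  1.6908  0.21   -1.3874  0.02  ]
 [ 0.9443  0.4239 -0.9176  2.3707  1.6908  0.21   -1.3874  0.02  ]
 [ 0.9443  0.4239 -0.9176  2.3707  1.6908  0.21   -1.3874  0.02  ]
 [ 0.9443  0.4239 -0.9176  2.3707  1.6908  0.21   -1.3874  0.02  ]
 [ 0.9443  0.4239 -0.9176  2.3707  1.6908  0.21   -1.3874  0.02  ]
 [ 0.9443  0.4239 -0.9176  2.3707  1.6908  0.21   -1.3874  0.02  ]]
0.07 27
[[ 1.1901  0.3414 -1.1526  2.3918  1.1943  0.2102 -0.9017  0.0202]
 [ 1.2632  0.4006 -1.2499  2.3906  1.288   0.2753 -0.9745  0.0201]
 [ 1.1898  0.3412 -1.1522  2.3918  1.1939  0.21   -0.9013  0.02  ]
 [ 1.1898  0.3412 -1.1522  2.3918  1.1939  0.21   -0.9013  0.02  ]
 [ 1.1898  0.3412 -1.1522  2.3918  1.1939  0.21   -0.9013  0.02  ]
 [ 1.1898  0.3412 -1.1522  2.3918  1.1939  0.21   -0.9013  0.02  ]
 [ 1.1898  0.3412 -1.1522  2.3918  1.1939  0.21   -0.9013  0.02  ]
 [ 1.1898  0.3412 -1.1522  2.3918  1.1939  0.21   -0.9013  0.02  ]
 [ 1.1898  0.3412 -1.1522  2.3918  1.1939  0.21   -0.9013  0.02  ]
 [ 1.1898  0.3412 -1.1522  2.3918  1.1939  0.21   -0.9013  0.02  ]
 [ 1.1898  0.3412 -1.1522  2.3918  1.1939  0.21   -0.9013  0.02  ]
 [ 1.1898  0.3412 -1.1522  2.3918  1.1939  0.21   -0.9013  0.02  ]
 [ 1.1898  0.3412 -1.1522  2.3918  1.1939  0.21   -0.9013  0.02  ]
 [ 1.1898  0.3412 -1.1522  2.3918  1.1939  0.21   -0.9013  0.02  ]]
```

```bash
cat >> kin.py <<'E'
def follow(j,poses,sub=1,lo=LO,hi=HI):
    """local min-change IK along poses"""
    for T in poses:
        J=np.zeros((6,7))
        for it in range(4):
            A=FK(j); e=np.r_[T[:3,3]-A[:3,3],Ro.from_matrix(T[:3,:3]@A[:3,:3].T).as_rotvec()]
            for k in range(7):
                d=j.copy(); d[k]+=1e-5; B=FK(d)
                J[:,k]=np.r_[B[:3,3]-A[:3,3],Ro.from_matrix(B[:3,:3]@A[:3,:3].T).as_rotvec()]/1e-5
            S=np.r_[1,1,1,.3,.3,.3]
            from scipy.optimize import lsq_linear
            M=np.vstack([J*S[:,None],.01*np.eye(7)]); 
            x=lsq_linear(M,np.r_[e*S,np.zeros(7)],bounds=(np.minimum(lo-j,-1e-6),np.maximum(hi-j,1e-6))).x
            j=j+x
    return j,np.linalg.norm(e[:3])*1000,np.degrees(np.linalg.norm(e[3:]))
def path(A,T,n):
    D=expm(np.real(logm(np.linalg.inv(A)@T))/n); out=[]
    for i in range(n): A=A@D; out.append(A)
    return out
def P4(i): T=np.eye(4);T[:3,:3]=DR[i];T[:3,3]=DP[i];return T
E
cat > t.py <<'E'
from kin import *
for i,n in ((0,20),(1,10),(2,25),(3,10),(4,5)):
    print(i,DJ[i+1]); print("  ",*follow(DJ[i],path(FK(DJ[i]),FK(DJ[i+1]),n)))
E
python3 t.py
```

```text
0 [ 0.9008  0.0199 -0.7405  2.4141 -0.5067  0.2303  0.7219]
   [ 0.9003  0.0199 -0.74    2.4141 -0.5068  0.2303  0.722 ] 0.001286378935879555 0.0005054844655059684
1 [ 0.1871  0.0671 -0.0268  2.4233 -0.7033  0.189   1.6284]
   [ 0.3101  0.0697 -0.1513  2.4178 -0.6545  0.19    1.5832] 0.7854017008762227 0.20590667913324662
2 [-0.2368  0.0895  0.4138  2.4322 -0.9421  0.2123 -0.308 ]
   [-0.0979  0.088   0.2674  2.4284 -0.8942  0.2016 -0.3551] 0.001552168601028645 0.00044777304937109575
3 [-0.1687  0.153   0.3319  2.4223 -1.191   0.1892 -0.7027]
   [-0.1728  0.153   0.3363  2.4222 -1.19    0.19   -0.7038] 0.0720150370190189 0.018677832806963668
4 [-0.07    0.2379  0.2272  2.3585 -1.1916  0.189  -0.7176]
   [-0.0731  0.238   0.2307  2.3584 -1.191   0.19   -0.7183] 0.0532882400177237 0.016463092338724984
```

```bash
sed -i 's/for it in range(4)/for it in range(ITS)/; s/^K=np.load/ITS=1\nK=np.load/' kin.py
cat > t.py <<'E'
from kin import *
import time
rng=np.random.default_rng(1)
j0=robot.state()["joint_pos"]; A0=FK(j0)
B=A0.copy(); B[:3,3]+=[-.0,-.0,.12]
jb,e,_=follow(j0,path(A0,B,8)); print("backoff",jb,e)
G0=dialpose(q0,0,7,.065);G1=dialpose(q0,0,7,.027);G2=dialpose(q0,0,3.5,.027)
best=[];t0=time.time();n=0
while time.time()-t0<400:
    n+=1
    z=Ro.from_euler("xy",rng.uniform(-50,50,2),degrees=True).as_matrix()@np.array([0,0,-1.])
    yaw=rng.uniform(-np.pi,np.pi); x=np.array([np.cos(yaw),np.sin(yaw),0]); x-=z*(x@z); x/=np.linalg.norm(x)
    Wp=np.eye(4); Wp[:3,:3]=np.column_stack([x,np.cross(z,x),z]); Wp[:3,3]=rng.uniform([.35,-.35,.3],[.62,.15,.45])
    if Wp[2,3]+.075*z[2]<.22: continue
    j1,e1,r1=follow(jb,path(FK(jb),Wp,18))
    if e1>2 or r1>1: continue
    j2,e2,r2=follow(j1,path(FK(j1),G0,18))
    if e2>3 or j2[4]<0.5: continue
    j3,e3,r3=follow(j2,path(FK(j2),G1,5)); j4,e4,r4=follow(j3,path(FK(j3),G2,20))
    sc=e2+e3+e4+r2+r3+r4; best.append((sc,Wp,j2,j3,j4,(e2,r2,e3,r3,e4,r4)))
best.sort(key=lambda t:t[0]); print(n,len(best))
for b in best[:4]: print(*b[1:],sep="\n"); print()
np.save("wp.npy",np.array([b[1] for b in best[:10]]))
E
python3 t.py
```

```text
backoff [-0.4693 -0.0296  0.6047  2.2674 -0.2499  0.4323 -1.6576] 15.212526050165758
7743 0
```

```bash
cat > t.py <<'E'
from kin import *
import time,sys
from multiprocessing import Pool,cpu_count
j0=robot.state()["joint_pos"]; A0=FK(j0)
B=A0.copy(); B[:3,3]+=[-.0,-.0,.10]
jb,e,_=follow(j0,path(A0,B,12)); 
G0=dialpose(q0,0,7,.065);G1=dialpose(q0,0,7,.027);G2=dialpose(q0,0,3.3,.027)
def rp(rng,wide):
    while 1:
        z=Ro.from_euler("xy",rng.uniform(-55,55,2),degrees=True).as_matrix()@np.array([0,0,-1.])
        yaw=rng.uniform(-np.pi,np.pi); x=np.array([np.cos(yaw),np.sin(yaw),0]); x-=z*(x@z); x/=np.linalg.norm(x)
        T=np.eye(4); T[:3,:3]=np.column_stack([x,np.cross(z,x),z])
        a=rng.uniform(-1.5,1.5) if wide else rng.uniform(-.6,.5); r=rng.uniform(.38,.75)
        T[:3,3]=[r*np.cos(a),r*np.sin(a),rng.uniform(.3,.5)]
        if T[2,3]+.075*z[2]>.24: return T
def work(seed):
    rng=np.random.default_rng(seed); best=[];t0=time.time();n=0;c=0
    while time.time()-t0<300:
        Ws=[rp(rng,True)]
        j1,e1,r1=follow(jb,path(FK(jb),Ws[0],25))
        if e1>2 or r1>1: continue
        for k in range(8):
            n+=1
            W2=rp(rng,False); j2,e,r=follow(j1,path(FK(j1),W2,25))
            if e>2 or r>1: continue
            j3,e2,r2=follow(j2,path(FK(j2),G0,20))
            if e2>3 or r2>3: continue
            c+=1
            j4,e3,r3=follow(j3,path(FK(j3),G1,5))
            if e3>3 or r3>3: continue
            j5,e4,r4=follow(j4,path(FK(j4),G2,20))
            best.append((e2+e3+e4+r2+r3+r4,Ws[0],W2,(j1,j2,j3,j4,j5),(e2,r2,e3,r3,e4,r4)))
    return n,c,best
if __name__=="__main__":
    print(cpu_count(),jb,e)
    with Pool() as p: R=p.map(work,range(cpu_count()))
    best=sum([r[2] for r in R],[]); best.sort(key=lambda t:t[0]); print(sum(r[0] for r in R),sum(r[1] for r in R),len(best))
    import pickle; pickle.dump(best[:50],open("best.pkl","wb"))
    for b in best[:3]: print(*b[1:],sep="\n"); print()
E
OMP_NUM_THREADS=1 python3 t.py
```

```text
4 [-0.4465  0.0142  0.5948  2.2886 -0.3614  0.3862 -1.5478] 8.462963759767785
0 0 0
```

```bash
sed -i 's/    for T in poses:/    for T in list(poses)+[poses[-1]]*2:/' kin.py; sed -i 's/t0<300/t0<200/' t.py
OMP_NUM_THREADS=1 python3 t.py
```

```text
4 [-0.4468  0.0142  0.5945  2.2884 -0.3616  0.3867 -1.548 ] 0.00021880110232559122
5608 697 690
[[ 0.513  -0.6357  0.5768  0.6278]
 [-0.8398 -0.5108  0.1839 -0.1321]
 [ 0.1778 -0.5787 -0.7959  0.4652]
 [ 0.      0.      0.      1.    ]]
[[ 0.403   0.5404  0.7386  0.5527]
 [ 0.9104 -0.1541 -0.3839 -0.3535]
 [-0.0937  0.8272 -0.5541  0.3076]
 [ 0.      0.      0.      1.    ]]
(array([-0.3205,  0.1626,  0.6889,  1.7343, -0.6612,  0.8372, -1.8595]), array([ 1.2355,  0.3677, -0.8079,  2.08  ,  2.467 ,  0.2555, -2.159 ]), array([ 1.205 ,  0.3849, -1.1834,  2.3891,  1.3066,  0.2474,  0.0471]), array([ 1.0446,  0.4833, -1.0419,  2.3686,  1.6638,  0.2856, -0.2843]), array([ 0.9126,  0.4091, -0.8797,  2.3715,  1.7039,  0.1901,  1.5764]))
(np.float64(0.0018435226990368002), np.float64(0.0004525490310049654), np.float64(0.0007024778962621123), np.float64(0.00018773056487371648), np.float64(0.028675376743340662), np.float64(0.008521005258041885))

[[-0.822   0.5691  0.0202  0.3837]
 [ 0.4987  0.7367 -0.4567  0.3508]
 [-0.2748 -0.3653 -0.8894  0.3898]
 [ 0.      0.      0.      1.    ]]
[[ 0.2608
[... 851 characters left out ...]
4 -0.0395  0.6966  0.702 ]
 [ 0.4378  0.7519  0.4929  0.1567]
 [-0.5432  0.6581 -0.5214  0.3336]
 [ 0.      0.      0.      1.    ]]
(array([ 0.2585,  0.2944,  0.9075,  1.7498,  0.1404,  0.2947, -0.6503]), array([ 0.783 ,  0.7388, -1.2694,  1.8763,  1.6169,  0.1901, -0.2202]), array([ 1.2602,  0.4367, -1.2597,  2.3882,  1.3616,  0.3052,  0.0105]), array([ 1.1114,  0.5383, -1.1302,  2.3673,  1.6551,  0.3516, -0.2509]), array([ 0.9126,  0.4091, -0.8797,  2.3715,  1.7039,  0.1901,  1.5764]))
(np.float64(0.00415135154842004), np.float64(0.0010621934287823604), np.float64(0.0003242050493205624), np.float64(7.166115823011502e-05), np.float64(0.028668179455889443), np.float64(0.008518856038029507))
```

```bash
cat > t2.py <<'E'
from kin import *
import time,pickle
from multiprocessing import Pool
CAP=.7/12*np.array([1.89,1.89,2.39,2.39,3.01,3.01,3.01])
def leg(j,T,n,A=None):
    A=FK(j) if A is None else A
    P=path(A,T,n); mx=0; tips=[]; 
    for X in P:
        jn,e,r=follow(j,[X]); mx=max(mx,np.max(np.abs(jn-j)/CAP)); j=jn; B=FK(j); tips.append((B@[0,0,.085,1])[:3])
    return j,e,r,mx,np.array(tips)
def nr(A,T):
    D=np.linalg.inv(A)@T; return max(4,int(np.ceil(max(np.linalg.norm(D[:3,3])/.035,np.linalg.norm(Ro.from_matrix(D[:3,:3]).as_rotvec())/np.radians(6)))))
D=lambda y,h,z: dialpose(q0,y,h,z)
def seq(j):
    out=[]
    def go(T,n=None):
        nonlocal j
        n=n or nr(FK(j),T); j,e,r,mx,t=leg(j,T,n); out.append((e,r,mx)); return j
    js=[]
    for y,a,b in ((0,7,3),(.09,4,8),(-.09,3.25,7)):
        for T,n in ((D(y,a,.065),None),(D(y,a,.027),4),(D(y,b,.027),None),(D(y,b,.065),4)): js.append(go(T,n))
    return np.array(out),np.array(js)
G0=D(0,7,.065); dial=W(panel(q0[3],0,.03),q0)[0]
def work(seed):
    from t import rp
    rng=np.random.default_rng(seed); best=[];t0=time.time();n=0
    j0=robot.state()["joint_pos"]; A0=FK(j0); B=A0.copy(); B[:3,3]+=[0,0,.1]
    jb=leg(j0,B,6)[0]
    while time.time()-t0<230:
        n+=1; W1=rp(rng,n%2==0); nA=nr(FK(jb),W1); 
        if nA>32: continue
        j1,e,r,m1,t1=leg(jb,W1,nA)
        if e>2 or r>1 or m1>1.3 or t1[:,2].min()<.18: continue
        nB=nr(W1,G0)
        if nB>32: continue
        j2,e,r,m2,t2=leg(j1,G0,nB)
        d=np.linalg.norm(t2[:,:2]-dial[:2],axis=1)
        if e>1 or r>1 or j2[4]<.5 or (t2[:,2]<np.where(d<.07,.11,.2)).any(): continue
        o,js=seq(j2)
        best.append((max(m1,m2)+o[:,0].max()+o[:,1].max()+.5*o[:,2].max(),m1,m2,nA,nB,W1,j1,j2,o,js))
    return n,best
if __name__=="__main__":
    with Pool(4) as p: R=p.map(work,range(4))
    best=sum([r[1] for r in R],[]); best.sort(key=lambda t:t[0]); print(sum(r[0] for r in R),len(best))
    pickle.dump(best,open("best2.pkl","wb"))
    for b in best[:3]: print(*b,sep="\n"); print()
E
OMP_NUM_THREADS=1 python3 t2.py
```

```text
multiprocessing.pool.RemoteTraceback: 
"""
Traceback (most recent call last):
  File "t2.py", line 25, in work
    from t import rp
  File "t.py", line 4, in <module>
    j0=robot.state()["joint_pos"]; A0=FK(j0)
                                      ~~^^^^
  File "kin.py", line 30, in FK
    def FK(j): return fk(j,K["p"],K["sg"])
                           ~^^^^^
zipfile.BadZipFile: Truncated file header
"""

The above exception was the direct cause of the following exception:

Traceback (most recent call last):
  File "t2.py", line 43, in <module>
    with Pool(4) as p: R=p.map(work,range(4))
                         ~~~~~^^^^^^^^^^^^^^^
zipfile.BadZipFile: Truncated file header
```

```bash
sed -i 's/^K=np.load("kin.npz") if.*/K=dict(np.load("kin.npz"))/' kin.py
OMP_NUM_THREADS=1 python3 t2.py
```

```text
5691 0
```

```bash
cat > t3.py <<'E'
from t2 import *
from multiprocessing import Pool
best=pickle.load(open("best.pkl","rb"))
j0=robot.state()["joint_pos"]; A0=FK(j0); B=A0.copy(); B[:3,3]+=[0,0,.1]
jb=leg(j0,B,6)[0]
def ev(i):
    W1,W2=best[i][1:3]; j=jb; info=[]; ok=True
    for k,T in enumerate((W1,W2,G0)):
        n=nr(FK(j),T); j,e,r,m,t=leg(j,T,n)
        d=np.linalg.norm(t[:,:2]-dial[:2],axis=1)
        lim=np.where(d<.08,.105,.17) if k==2 else .17
        info.append((n,m,e,r,(t[:,2]-lim).min()))
    return i,np.array(info),j
if __name__=="__main__":
    with Pool(4) as p: R=p.map(ev,range(len(best)))
    R=[r for r in R if r[1][:,2].max()<2 and r[2][4]>.5]
    print(len(R)); 
    R.sort(key=lambda r:(max(0,-r[1][:,4].min())*100+ (r[1][:,0]*np.maximum(1,r[1][:,1])).sum()*.02))
    for r in R[:6]: print(r[0],r[2]); print(r[1])
    i=R[0][0]; print(best[i][1],best[i][2]); o,js=seq(R[0][2]); print(o); print(js)
E
OMP_NUM_THREADS=1 timeout 300 python3 t3.py
```

```text
49
18 [ 1.1366  0.3384 -1.0961  2.3903  1.2321  0.1946  0.1042]
[[18.      0.8277  0.0008  0.0001  0.036 ]
 [20.      0.8848  0.0543  0.007   0.1282]
 [11.      3.0428  0.0175  0.0043  0.003 ]]
37 [ 1.1385  0.3395 -1.0985  2.3902  1.2345  0.1959  0.1022]
[[ 9.      1.6392  0.0115  0.0006  0.0438]
 [11.      1.0249  0.0155  0.003   0.1896]
 [22.      2.8661  0.0168  0.0026  0.003 ]]
30 [ 1.1642  0.3554 -1.1306  2.3898  1.2635  0.214   0.0794]
[[17.      0.9663  0.001   0.0003  0.0255]
 [12.      0.8375  0.0098  0.0011  0.0796]
 [ 8.      9.0653  0.1494  0.0203  0.003 ]]
19 [ 1.1426  0.3419 -1.1035  2.3901  1.239   0.1986  0.0986]
[[12.      1.3543  0.004   0.0006  0.0211]
 [26.      0.6268  0.0027  0.0008  0.1924]
 [ 9.      7.1114  0.0189  0.0073  0.003 ]]
26 [ 1.1828  0.3681 -1.1544  2.3894  1.2835  0.2284  0.064 ]
[[15.      1.2645  0.0035  0.0002  0.029 ]
 [19.      0.6096  0.0037  0.0008  0.1275]
 [10.      7.143   0.3467  0.0633  0.003 ]]
44 [ 1.151   0.347  -1.114   2.39    1.2488  0.2044  0.0909]
[[18.      1.0214  0.0014  0.0005  0.0433]
 [16.      0.4238  0.001   0.0002  0.1
[... 628 characters left out ...]
5  0.3384 -1.096   2.3903  1.2321  0.1945  0.1042]
 [ 0.9778  0.4414 -0.9583  2.37    1.6797  0.2329 -0.3203]
 [ 0.9126  0.4091 -0.8798  2.3715  1.7039  0.1901  1.7335]
 [ 1.1453  0.3435 -1.1069  2.3901  1.2425  0.2004  2.1902]
 [ 0.8328  0.2753 -1.0462  2.4253  1.4368  0.2609  1.2145]
 [ 0.7548  0.4289 -0.9947  2.4027  1.7425  0.365   0.9581]
 [ 0.9579  0.6187 -1.2697  2.399   1.7161  0.5841 -1.0255]
 [ 1.0108  0.3923 -1.2699  2.4223  1.4945  0.3955 -0.8942]
 [ 1.4627  0.5544 -1.2697  2.3065  1.1568  0.3278  2.419 ]
 [ 1.2612  0.5611 -1.0563  2.2885  1.3658  0.2492  2.2024]
 [ 1.1977  0.5137 -0.9723  2.2899  1.2951  0.1901  0.2868]
 [ 1.429   0.5113 -1.217   2.307   1.0788  0.2827  0.5179]]
```

```bash
cat > t4.py <<'E'
from t3 import *
W1,W2=best[18][1:3]; np.savez("ww.npz",W1=W1,W2=W2,G0=G0)
plan(B,n=5); plan(W1,A=B,n=20)
E
python3 t4.py
```

```text
rows 5 row [[8.1, -4.9, -17.6], [0.0, -0.0, 0.0]]
way [[ 0.4667 -0.0664  0.1905]
 [ 0.4667 -0.0664  0.2105]
 [ 0.4667 -0.0664  0.2305]
 [ 0.4667 -0.0664  0.2505]
 [ 0.4667 -0.0664  0.2705]]
rows 20 row [[-1.4, -24.0, -6.6], [-0.79, -2.47, -4.58]]
way [[ 0.4709 -0.0445  0.2816]
 [ 0.4718  0.0716  0.3248]
 [ 0.4355  0.1868  0.352 ]
 [ 0.3629  0.2852  0.3721]]
```

```bash
python3 -m pendant '[[[8.1,-4.9,-17.6],[0,0,0]],[[8.1,-4.9,-17.6],[0,0,0]],[[8.1,-4.9,-17.6],[0,0,0]],[[8.1,-4.9,-17.6],[0,0,0]],[[8.1,-4.9,-17.6],[0,0,0]]]' | head -2
python3 -m pendant '[[[-1.4,-24,-6.6],[-0.79,-2.47,-4.58]],[[-1.4,-24,-6.6],[-0.79,-2.47,-4.58]],[[-1.4,-24,-6.6],[-0.79,-2.47,-4.58]],[[-1.4,-24,-6.6],[-0.79,-2.47,-4.58]],[[-1.4,-24,-6.6],[-0.79,-2.47,-4.58]]]' | head -2
python3 -m pendant '[[[-1.4,-24,-6.6],[-0.79,-2.47,-4.58]],[[-1.4,-24,-6.6],[-0.79,-2.47,-4.58]],[[-1.4,-24,-6.6],[-0.79,-2.47,-4.58]],[[-1.4,-24,-6.6],[-0.79,-2.47,-4.58]],[[-1.4,-24,-6.6],[-0.79,-2.47,-4.58]]]' | head -2
python3 -m pendant '[[[-1.4,-24,-6.6],[-0.79,-2.47,-4.58]],[[-1.4,-24,-6.6],[-0.79,-2.47,-4.58]],[[-1.4,-24,-6.6],[-0.79,-2.47,-4.58]],[[-1.4,-24,-6.6],[-0.79,-2.47,-4.58]],[[-1.4,-24,-6.6],[-0.79,-2.47,-4.58]]]' | head -2
python3 -m pendant '[[[-1.4,-24,-6.6],[-0.79,-2.47,-4.58]],[[-1.4,-24,-6.6],[-0.79,-2.47,-4.58]],[[-1.4,-24,-6.6],[-0.79,-2.47,-4.58]],[[-1.4,-24,-6.6],[-0.79,-2.47,-4.58]],[[-1.4,-24,-6.6],[-0.79,-2.47,-4.58]]]' | head -3
cat > t5.py <<'E'
from t2 import *
w=np.load("ww.npz"); j=robot.state()["joint_pos"]; print(j)
plan(w["W1"],n=1); plan(w["W2"],n=20)
j,e,r,m,t=leg(j,w["W2"],20); print(j,e,r,m); j,e,r,m,t=leg(j,G0,35); print(j,e,r,m)
E
python3 t5.py
```

```text
time: 6.03
ee_pos: [0.4665, -0.0668, 0.2677]
time: 6.45
ee_pos: [0.4746, 0.0489, 0.3154]
time: 6.87
ee_pos: [0.4455, 0.1662, 0.3447]
time: 7.28
ee_pos: [0.3793, 0.2693, 0.365]
time: 7.7
ee_pos: [0.2831, 0.3448, 0.3868]
ee_rot: [[0.361, 0.922, -0.14], [0.814, -0.384, -0.436], [-0.456, 0.043, -0.889]]
[-1.0695  0.2279  0.0681  1.7419  0.103   1.6331 -1.4227]
rows 1 row [[-2.5, 1.9, -2.4], [0.16, 0.06, 0.27]]
way [[0.2844 0.3431 0.3901]]
rows 20 row [[-22.6, 20.9, 18.0], [-2.53, 0.13, -0.86]]
way [[ 0.2917  0.3105  0.382 ]
 [ 0.3532  0.1442  0.3689]
 [ 0.442  -0.0096  0.3768]
 [ 0.5523 -0.1454  0.4084]]
[-0.3263  0.1837  0.6092  1.8387  0.5827  0.3219 -0.1108] 0.05518656905220942 0.006930347687589802 0.8942647041540585
[ 1.1306  0.3349 -1.0887  2.3904  1.2251  0.1906  0.1098] 0.0008266647213611461 0.0002463200593415573 1.0392543857471965
```

```bash
python3 -m pendant '[[[-22.6,20.9,18],[-2.53,0.13,-0.86]],[[-22.6,20.9,18],[-2.53,0.13,-0.86]],[[-22.6,20.9,18],[-2.53,0.13,-0.86]],[[-22.6,20.9,18],[-2.53,0.13,-0.86]],[[-22.6,20.9,18],[-2.53,0.13,-0.86]]]' | head -2
python3 -m pendant '[[[-22.6,20.9,18],[-2.53,0.13,-0.86]],[[-22.6,20.9,18],[-2.53,0.13,-0.86]],[[-22.6,20.9,18],[-2.53,0.13,-0.86]],[[-22.6,20.9,18],[-2.53,0.13,-0.86]],[[-22.6,20.9,18],[-2.53,0.13,-0.86]]]' | head -2
python3 -m pendant '[[[-22.6,20.9,18],[-2.53,0.13,-0.86]],[[-22.6,20.9,18],[-2.53,0.13,-0.86]],[[-22.6,20.9,18],[-2.53,0.13,-0.86]],[[-22.6,20.9,18],[-2.53,0.13,-0.86]],[[-22.6,20.9,18],[-2.53,0.13,-0.86]]]' | head -2
python3 -m pendant '[[[-22.6,20.9,18],[-2.53,0.13,-0.86]],[[-22.6,20.9,18],[-2.53,0.13,-0.86]],[[-22.6,20.9,18],[-2.53,0.13,-0.86]],[[-22.6,20.9,18],[-2.53,0.13,-0.86]],[[-22.6,20.9,18],[-2.53,0.13,-0.86]]]' | head -3
cat > t5.py <<'E'
from t2 import *
w=np.load("ww.npz"); j=robot.state()["joint_pos"]; print(j)
plan(w["W2"],n=1); plan(G0,n=35)
j,e,r,m,t=leg(j,G0,35); print(j,e,r,m)
E
python3 t5.py
```

```text
time: 8.12
ee_pos: [0.3391, 0.174, 0.3694]
time: 8.53
ee_pos: [0.4227, 0.0167, 0.373]
time: 8.95
ee_pos: [0.5291, -0.1239, 0.3998]
time: 9.37
ee_pos: [0.6517, -0.2424, 0.4512]
ee_rot: [[0.081, 0.741, 0.666], [0.849, 0.299, -0.437], [-0.523, 0.601, -0.605]]
[-0.3203  0.1877  0.6125  1.8368  0.5672  0.3147 -0.0963]
rows 1 row [[3.3, 1.4, -2.6], [0.04, 0.06, -0.2]]
way [[ 0.6512 -0.238   0.4519]]
rows 35 row [[10.7, -3.9, 0.7], [-0.17, 0.97, -1.35]]
way [[ 0.6502 -0.2347  0.4428]
 [ 0.6272 -0.1769  0.3761]
 [ 0.5863 -0.1275  0.3111]
 [ 0.5298 -0.09    0.25  ]
 [ 0.461  -0.0673  0.1945]]
[ 1.1306  0.3349 -1.0887  2.3904  1.2251  0.1906  0.1098] 0.0008601715057066515 0.00025486693105933897 1.01027533145206
```

```bash
python3 -m pendant '[[[10.7,-3.9,0.7],[-0.17,0.97,-1.35]],[[10.7,-3.9,0.7],[-0.17,0.97,-1.35]],[[10.7,-3.9,0.7],[-0.17,0.97,-1.35]],[[10.7,-3.9,0.7],[-0.17,0.97,-1.35]],[[10.7,-3.9,0.7],[-0.17,0.97,-1.35]]]' | head -2
python3 -m pendant '[[[10.7,-3.9,0.7],[-0.17,0.97,-1.35]],[[10.7,-3.9,0.7],[-0.17,0.97,-1.35]],[[10.7,-3.9,0.7],[-0.17,0.97,-1.35]],[[10.7,-3.9,0.7],[-0.17,0.97,-1.35]],[[10.7,-3.9,0.7],[-0.17,0.97,-1.35]]]' | head -2
python3 -m pendant '[[[10.7,-3.9,0.7],[-0.17,0.97,-1.35]],[[10.7,-3.9,0.7],[-0.17,0.97,-1.35]],[[10.7,-3.9,0.7],[-0.17,0.97,-1.35]],[[10.7,-3.9,0.7],[-0.17,0.97,-1.35]],[[10.7,-3.9,0.7],[-0.17,0.97,-1.35]]]' | head -2
python3 -m pendant '[[[10.7,-3.9,0.7],[-0.17,0.97,-1.35]],[[10.7,-3.9,0.7],[-0.17,0.97,-1.35]],[[10.7,-3.9,0.7],[-0.17,0.97,-1.35]],[[10.7,-3.9,0.7],[-0.17,0.97,-1.35]],[[10.7,-3.9,0.7],[-0.17,0.97,-1.35]]]' | head -2
python3 -m pendant '[[[10.7,-3.9,0.7],[-0.17,0.97,-1.35]],[[10.7,-3.9,0.7],[-0.17,0.97,-1.35]],[[10.7,-3.9,0.7],[-0.17,0.97,-1.35]],[[10.7,-3.9,0.7],[-0.17,0.97,-1.35]],[[10.7,-3.9,0.7],[-0.17,0.97,-1.35]]]' | head -2
cat > t5.py <<'E'
from t2 import *
j=robot.state()["joint_pos"]; print(j)
plan(G0,n=10)
j,e,r,m,t=leg(j,G0,10); print(j,e,r,m)
E
python3 t5.py
```

```text
time: 9.78
ee_pos: [0.6391, -0.2018, 0.4082]
time: 10.2
ee_pos: [0.6209, -0.1675, 0.3672]
time: 10.62
ee_pos: [0.5958, -0.1358, 0.327]
time: 11.03
ee_pos: [0.5641, -0.1095, 0.2879]
time: 11.45
ee_pos: [0.5271, -0.0878, 0.2504]
[ 0.8645  0.2266 -0.8223  2.2319  1.0434  0.1891 -0.002 ]
rows 10 row [[10.4, -3.9, 0.9], [-0.15, 0.94, -1.36]]
way [[ 0.5193 -0.0843  0.2431]
 [ 0.5032 -0.0781  0.2288]
 [ 0.4866 -0.0729  0.2148]
 [ 0.4693 -0.0686  0.2012]
 [ 0.4514 -0.0654  0.1881]]
[ 1.1303  0.3348 -1.0884  2.3904  1.2249  0.1905  0.11  ] 0.00046578373782806665 3.693994914693986e-05 0.3492064034533404
```

```bash
python3 -m pendant '[[[10.4,-3.9,0.9],[-0.15,0.94,-1.36]],[[10.4,-3.9,0.9],[-0.15,0.94,-1.36]],[[10.4,-3.9,0.9],[-0.15,0.94,-1.36]],[[10.4,-3.9,0.9],[-0.15,0.94,-1.36]],[[10.4,-3.9,0.9],[-0.15,0.94,-1.36]]]' | head -2
python3 -m pendant '[[[10.4,-3.9,0.9],[-0.15,0.94,-1.36]],[[10.4,-3.9,0.9],[-0.15,0.94,-1.36]],[[10.4,-3.9,0.9],[-0.15,0.94,-1.36]],[[10.4,-3.9,0.9],[-0.15,0.94,-1.36]],[[10.4,-3.9,0.9],[-0.15,0.94,-1.36]]]' | head -4
cat > t5.py <<'E'
from t2 import *
j=robot.state()["joint_pos"]; print(j)
plan(D(0,7,.027),n=5)
o,js=seq(j); print(o); print(js)
E
python3 t5.py
```

```text
time: 11.87
ee_pos: [0.4867, -0.0728, 0.2151]
time: 12.28
ee_pos: [0.4427, -0.0644, 0.1819]
ee_rot: [[-0.792, 0.354, 0.498], [0.431, 0.901, 0.045], [-0.432, 0.25, -0.866]]
wrist_force: [0.4, -0.2, -0.0]
[ 1.1336  0.3363 -1.0918  2.389   1.2183  0.1928  0.1173]
rows 5 row [[0.1, 0.0, 7.6], [-0.0, -0.01, -0.0]]
way [[ 0.4464 -0.064   0.1753]
 [ 0.4501 -0.0636  0.1687]
 [ 0.4538 -0.0632  0.162 ]
 [ 0.4576 -0.0628  0.1554]
 [ 0.4613 -0.0624  0.1487]]
[[0.0008 0.0002 0.0112]
 [0.0022 0.0005 0.7263]
 [0.0257 0.0076 0.5964]
 [0.0454 0.0106 0.6743]
 [0.0169 0.0039 1.3165]
 [0.0026 0.0009 0.5582]
 [0.001  0.0003 0.597 ]
 [0.0181 0.0054 0.5375]
 [0.0101 0.0021 1.2195]
 [0.0143 0.0046 0.4643]
 [0.0221 0.0071 0.5886]
 [0.0018 0.0005 0.5307]]
[[ 1.1298  0.3345 -1.0877  2.3904  1.2242  0.1901  0.1106]
 [ 0.9778  0.4414 -0.9583  2.37    1.6797  0.2329 -0.3203]
 [ 0.9126  0.4091 -0.8798  2.3715  1.7039  0.1901  1.7335]
 [ 1.1453  0.3435 -1.1069  2.3901  1.2425  0.2004  2.1902]
 [ 0.8328  0.2753 -1.0462  2.4253  1.4368  0.2609  1.2145]
 [ 0.7548  0.4289 -0.9947  2.4027  1.7425  0.365   0.9581]
 [ 0.9579  0.6187 -1.2697  2.399   1.7161  0.5841 -1.0255]
 [ 1.0108  0.3923 -1.2699  2.4223  1.4945  0.3955 -0.8942]
 [ 1.4627  0.5544 -1.2697  2.3065  1.1568  0.3278  2.419 ]
 [ 1.2612  0.5611 -1.0563  2.2885  1.3658  0.2492  2.2024]
 [ 1.1977  0.5137 -0.9723  2.2899  1.2951  0.1901  0.2868]
 [ 1.429   0.5113 -1.217   2.307   1.0788  0.2827  0.5179]]
```

```bash
python3 -m pendant '[[[0,0,7.6],[0,0,0]],[[0,0,7.6],[0,0,0]],[[0,0,7.6],[0,0,0]],[[0,0,7.6],[0,0,0]],[[0,0,7.6],[0,0,0]]]'
python3 -m pendant '[[[0,0,0],[0,0,0]],[[0,0,0],[0,0,0]],[[0,0,0],[0,0,0]],[[0,0,0],[0,0,0]],[[0,0,0],[0,0,0]]]' 0 40
python3 -m pendant '[[[0,0,0],[0,0,-6]],[[0,0,0],[0,0,-6]],[[0,0,0],[0,0,-6]],[[0,0,0],[0,0,-6]],[[0,0,0],[0,0,-6]]]'
```

```text
time: 12.7
ee_pos: [0.4624, -0.0628, 0.1491]
ee_rot: [[-0.791, 0.355, 0.498], [0.432, 0.901, 0.044], [-0.433, 0.25, -0.866]]
wrist_force: [-0.2, 0.0, 0.0]
width: 0.05
grip_force: 0.0
time: 13.12
ee_pos: [0.4616, -0.0641, 0.1495]
ee_rot: [[-0.79, 0.359, 0.498], [0.434, 0.9, 0.041], [-0.433, 0.249, -0.866]]
wrist_force: [-7.1, -5.4, -0.7]
width: 0.0114
grip_force: 40.8
time: 13.53
ee_pos: [0.4615, -0.0636, 0.1495]
ee_rot: [[-0.863, -0.09, 0.498], [-0.079, 0.996, 0.042], [-0.499, -0.003, -0.866]]
wrist_force: [-5.4, -2.8, -1.2]
width: 0.0114
grip_force: 40.5
```

```bash
cat > hr.py <<'E'
from h import *
st=robot.state(); R=Rz(q0[2]).T@st["ee_rot"]; x=R[:,0]
print("hours %.3f"%(np.degrees(np.arctan2(-x[1],x@[c3,0,s3]))/30%12),st["joint_pos"],st["wrist_force"],st["torque"],st["width"],"t",st["time"])
E
python3 -m pendant '[[[0,0,0],[0,0,-6]],[[0,0,0],[0,0,-6]],[[0,0,0],[0,0,-6]],[[0,0,0],[0,0,-6]],[[0,0,0],[0,0,-6]]]'|tail -3
python3 -m pendant '[[[0,0,0],[0,0,-6]],[[0,0,0],[0,0,-6]],[[0,0,0],[0,0,-6]],[[0,0,0],[0,0,-6]],[[0,0,0],[0,0,-6]]]'|tail -3
python3 -m pendant '[[[0,0,0],[0,0,-6]],[[0,0,0],[0,0,-6]],[[0,0,0],[0,0,-6]],[[0,0,0],[0,0,-6]],[[0,0,0],[0,0,-6]]]'|tail -3
python3 hr.py
```

```text
wrist_force: [-8.4, -0.0, -1.3]
width: 0.011
grip_force: 40.7
wrist_force: [-9.4, 1.7, -1.0]
width: 0.0111
grip_force: 41.0
wrist_force: [-12.5, 1.2, -0.4]
width: 0.0109
grip_force: 41.3
hours 2.996 [ 0.9266  0.4129 -0.8951  2.3715  1.6831  0.1973  1.7594] [-12.511    1.1835  -0.4196] [0.2681 3.1792 0.1395] 0.010862838871147624 t 14.7833
```

```bash
sed -i 's/^q0=.*/q0=np.array([0.5700,-0.0525,0.0895,0.0572])/' h.py
python3 -m pendant '[[[0,0,0],[0,0,0]],[[0,0,0],[0,0,0]],[[0,0,0],[0,0,0]],[[0,0,0],[0,0,-0]],[[0,0,0],[0,0,0]]]' 50 |tail -3
python3 -m pendant '[[[0,0,-7.6],[0,0,0]],[[0,0,-7.6],[0,0,0]],[[0,0,-7.6],[0,0,0]],[[0,0,-7.6],[0,0,0]],[[0,0,-7.6],[0,0,0]]]'
cat > t5.py <<'E'
from t2 import *
j=robot.state()["joint_pos"]; print(j)
T=D(.09,4,.065); plan(T,n=10); print(leg(j,T,10)[:4])
E
python3 t5.py
```

```text
wrist_force: [-0.7, -0.3, 0.2]
width: 0.0499
grip_force: 0.0
time: 15.62
ee_pos: [0.4435, -0.0646, 0.1829]
ee_rot: [[0.086, -0.862, 0.499], [-0.996, -0.074, 0.044], [-0.001, -0.501, -0.866]]
wrist_force: [0.0, 0.1, 0.0]
width: 0.0498
grip_force: 0.0
[ 1.1504  0.3442 -1.1129  2.3872  1.2324  0.204   2.1977]
rows 10 row [[-8.8, 2.5, -0.0], [-0.01, -0.01, 2.98]]
way [[ 0.4406 -0.0559  0.1817]
 [ 0.4359 -0.0383  0.18  ]
 [ 0.4329 -0.0202  0.1793]
 [ 0.4315 -0.0019  0.1795]
 [ 0.4318  0.0164  0.1807]]
(array([ 0.8374,  0.2722, -1.0504,  2.429 ,  1.4388,  0.2592,  1.211 ]), np.float64(0.008943931662419361), np.float64(0.0021804084458286136), np.float64(0.6928298747343119))
```

```bash
python3 -m pendant '[[[-8.8,2.5,0],[0,0,3]],[[-8.8,2.5,0],[0,0,3]],[[-8.8,2.5,0],[0,0,3]],[[-8.8,2.5,0],[0,0,3]],[[-8.8,2.5,0],[0,0,3]]]' |head -2
python3 -m pendant '[[[-8.8,2.5,0],[0,0,3]],[[-8.8,2.5,0],[0,0,3]],[[-8.8,2.5,0],[0,0,3]],[[-8.8,2.5,0],[0,0,3]],[[-8.8,2.5,0],[0,0,3]]]' |head -2
cat > t5.py <<'E'
from t2 import *
j=robot.state()["joint_pos"]; print(j)
T=D(.09,4,.027); plan(T,n=5); print(leg(j,T,10)[:4])
E
python3 t5.py
```

```text
time: 16.03
ee_pos: [0.4329, -0.0202, 0.1787]
time: 16.45
ee_pos: [0.4326, 0.0256, 0.1808]
[ 0.8605  0.2876 -1.08    2.4294  1.4634  0.2772  1.1853]
rows 5 row [[-0.0, -0.1, 7.4], [-0.01, -0.01, -0.07]]
way [[0.4363 0.0259 0.1744]
 [0.4401 0.0262 0.168 ]
 [0.4439 0.0266 0.1616]
 [0.4477 0.0269 0.1552]
 [0.4514 0.0272 0.1487]]
(array([ 0.7865,  0.4444, -1.0332,  2.406 ,  1.7397,  0.3863,  0.9679]), np.float64(0.00033824401150276345), np.float64(0.00010496712760856351), np.float64(0.21241321892614856))
```

```bash
python3 -m pendant '[[[0,0,7.5],[0,0,0]],[[0,0,7.5],[0,0,0]],[[0,0,7.5],[0,0,0]],[[0,0,7.5],[0,0,0]],[[0,0,7.5],[0,0,0]]]' |tail -3
python3 -m pendant '[[[0,0,0],[0,0,0]],[[0,0,0],[0,0,0]],[[0,0,0],[0,0,0]],[[0,0,0],[0,0,0]],[[0,0,0],[0,0,0]]]' 0 40
python3 -m pendant '[[[0,0,0],[0,0,6]],[[0,0,0],[0,0,6]],[[0,0,0],[0,0,6]],[[0,0,0],[0,0,6]],[[0,0,0],[0,0,6]]]'|tail -3
python3 -m pendant '[[[0,0,0],[0,0,6]],[[0,0,0],[0,0,6]],[[0,0,0],[0,0,6]],[[0,0,0],[0,0,6]],[[0,0,0],[0,0,6]]]'|tail -3
python3 hr.py
```

```text
wrist_force: [-0.2, 0.6, -0.8]
width: 0.0502
grip_force: 0.0
time: 17.28
ee_pos: [0.4522, 0.0262, 0.1493]
ee_rot: [[-0.357, -0.789, 0.501], [-0.9, 0.434, 0.042], [-0.25, -0.436, -0.865]]
wrist_force: [3.3, -2.7, 4.1]
width: 0.0113
grip_force: 41.1
wrist_force: [4.5, -3.9, 6.3]
width: 0.0113
grip_force: 41.1
wrist_force: [2.7, -5.0, 9.8]
width: 0.0115
grip_force: 41.6
hours 6.016 [ 0.9     0.5377 -1.1807  2.4031  1.727   0.4983 -0.031 ] [ 2.7066 -4.9668  9.8368] [-0.7138 -1.0766 -0.4007] 0.01145344804837008 t 18.1167
```

```bash
python3 -m pendant '[[[0,0,0],[0,0,6]],[[0,0,0],[0,0,6]],[[0,0,0],[0,0,6]],[[0,0,0],[0,0,6]],[[0,0,0],[0,0,6]]]'|tail -3
python3 -m pendant '[[[0,0,0],[0,0,6]],[[0,0,0],[0,0,6]],[[0,0,0],[0,0,6]],[[0,0,0],[0,0,6]],[[0,0,0],[0,0,6]]]'|tail -3
python3 hr.py
python3 -m pendant '[[[0,0,0],[0,0,0]],[[0,0,0],[0,0,0]],[[0,0,0],[0,0,0]],[[0,0,0],[0,0,-0]],[[0,0,0],[0,0,0]]]' 50 |tail -3
python3 -m pendant '[[[0,0,-8],[0,0,0]],[[0,0,-8],[0,0,0]],[[0,0,-8],[0,0,0]],[[0,0,-8],[0,0,0]],[[0,0,-8],[0,0,0]]]' |tail -3
cat > t5.py <<'E'
from t2 import *
j=robot.state()["joint_pos"]; print(j)
T=D(-.09,3.25,.066)
for n in (25,30): print(leg(j,T,n)[:4])
plan(T,n=30)
E
python3 t5.py
```

```text
wrist_force: [2.3, -6.6, 11.2]
width: 0.0111
grip_force: 41.9
wrist_force: [1.8, -7.6, 12.4]
width: 0.0113
grip_force: 42.1
hours 8.016 [ 0.9385  0.5836 -1.2362  2.4026  1.7237  0.5505 -1.0551] [ 1.7538 -7.55   12.3847] [-1.2248 -1.0612 -0.7126] 0.011291395898910572 t 18.95
wrist_force: [-0.1, 0.2, -0.7]
width: 0.0501
grip_force: 0.0
wrist_force: [-0.7, 0.2, -0.3]
width: 0.0503
grip_force: 0.0
[ 1.0014  0.3602 -1.2497  2.4288  1.4776  0.3648 -0.8907]
(array([ 1.4682,  0.5451, -1.2697,  2.3104,  1.1389,  0.3203,  2.435 ]), np.float64(0.01072417481209483), np.float64(0.002204607567460204), np.float64(1.1711904692881583))
(array([ 1.4682,  0.5451, -1.2697,  2.3104,  1.1389,  0.3203,  2.435 ]), np.float64(0.009436758811045897), np.float64(0.0019503929186057915), np.float64(0.9761216370574937))
rows 30 row [[1.2, -7.8, 0.0], [-0.0, 0.0, -4.75]]
way [[ 0.425   0.0218  0.1794]
 [ 0.3925 -0.0164  0.1585]
 [ 0.384  -0.0695  0.1506]
 [ 0.4023 -0.1201  0.1582]
 [ 0.4415 -0.1516  0.1789]]
```

```bash
for i in 1; do
python3 -m pendant '[[[1.2,-7.8,0],[0,0,-4.75]],[[1.2,-7.8,0],[0,0,-4.75]],[[1.2,-7.8,0],[0,0,-4.75]],[[1.2,-7.8,0],[0,0,-4.75]],[[1.2,-7.8,0],[0,0,-4.75]]]'|head -2
python3 -m pendant '[[[1.2,-7.8,0],[0,0,-4.75]],[[1.2,-7.8,0],[0,0,-4.75]],[[1.2,-7.8,0],[0,0,-4.75]],[[1.2,-7.8,0],[0,0,-4.75]],[[1.2,-7.8,0],[0,0,-4.75]]]'|head -2
python3 -m pendant '[[[1.2,-7.8,0],[0,0,-4.75]],[[1.2,-7.8,0],[0,0,-4.75]],[[1.2,-7.8,0],[0,0,-4.75]],[[1.2,-7.8,0],[0,0,-4.75]],[[1.2,-7.8,0],[0,0,-4.75]]]'|head -2
python3 -m pendant '[[[1.2,-7.8,0],[0,0,-4.75]],[[1.2,-7.8,0],[0,0,-4.75]],[[1.2,-7.8,0],[0,0,-4.75]],[[1.2,-7.8,0],[0,0,-4.75]],[[1.2,-7.8,0],[0,0,-4.75]]]'|head -4
done
cat > t5.py <<'E'
from t2 import *
j=robot.state()["joint_pos"]; print(j)
T=D(-.09,3.25,.066)
for n in (10,15): print(leg(j,T,n)[:4])
plan(T,n=10)
E
python3 t5.py
```

```text
time: 20.2
ee_pos: [0.4036, 0.0025, 0.1658]
time: 20.62
ee_pos: [0.3868, -0.0311, 0.1545]
time: 21.03
ee_pos: [0.3834, -0.07, 0.1506]
time: 21.45
ee_pos: [0.3939, -0.1077, 0.1546]
ee_rot: [[-0.654, -0.569, 0.499], [-0.636, 0.77, 0.044], [-0.409, -0.288, -0.866]]
wrist_force: [0.5, -0.1, 0.5]
[ 1.3816  0.431  -1.1873  2.4742  1.6163  0.1932  1.0354]
(array([ 1.4682,  0.5451, -1.2697,  2.3104,  1.1389,  0.3203,  2.435 ]), np.float64(0.009374405269273021), np.float64(0.0019372634387459379), np.float64(0.9738259495604238))
(array([ 1.4682,  0.5451, -1.2697,  2.3104,  1.1388,  0.3203,  2.4351]), np.float64(0.006859739927226493), np.float64(0.0014220331300489086), np.float64(0.6493919056737065))
rows 10 row [[1.1, -7.8, 0.1], [-0.01, -0.0, -4.74]]
way [[ 0.3976 -0.1144  0.1564]
 [ 0.4065 -0.1266  0.1606]
 [ 0.4169 -0.1371  0.1659]
 [ 0.4287 -0.1455  0.1721]
 [ 0.4415 -0.1517  0.1789]]
```

```bash
python3 -m pendant '[[[1.1,-7.8,0],[0,0,-4.75]],[[1.1,-7.8,0],[0,0,-4.75]],[[1.1,-7.8,0],[0,0,-4.75]],[[1.1,-7.8,0],[0,0,-4.75]],[[1.1,-7.8,0],[0,0,-4.75]]]'|head -2
python3 -m pendant '[[[1.1,-7.8,0],[0,0,-4.75]],[[1.1,-7.8,0],[0,0,-4.75]],[[1.1,-7.8,0],[0,0,-4.75]],[[1.1,-7.8,0],[0,0,-4.75]],[[1.1,-7.8,0],[0,0,-4.75]]]'|head -2
cat > t5.py <<'E'
from t2 import *
st=robot.state();j=st["joint_pos"]; print(j)
im=robot.camera("wrist")[:,:,::-1].copy(); mosaic(im,cur(st),q0,"pics/m3.png")
T=D(-.09,3.25,.027); plan(T,n=5); print(leg(j,T,5)[:4])
E
python3 t5.py
```

```text
time: 21.87
ee_pos: [0.4168, -0.1372, 0.1664]
time: 22.28
ee_pos: [0.4478, -0.154, 0.1834]
[ 1.4626  0.5313 -1.2585  2.3108  1.1143  0.3079  2.4565]
rows 5 row [[-0.1, 0.4, 8.0], [-0.02, -0.01, 0.1]]
way [[ 0.4528 -0.1539  0.1771]
 [ 0.4565 -0.1534  0.17  ]
 [ 0.4602 -0.153   0.1629]
 [ 0.4638 -0.1525  0.1558]
 [ 0.4675 -0.1521  0.1487]]
(array([ 1.23  ,  0.5313, -1.0108,  2.2929,  1.3311,  0.213 ,  2.2245]), np.float64(0.018211634144437702), np.float64(0.005536219368596062), np.float64(0.4266319335387744))
```

View pics/m3.png

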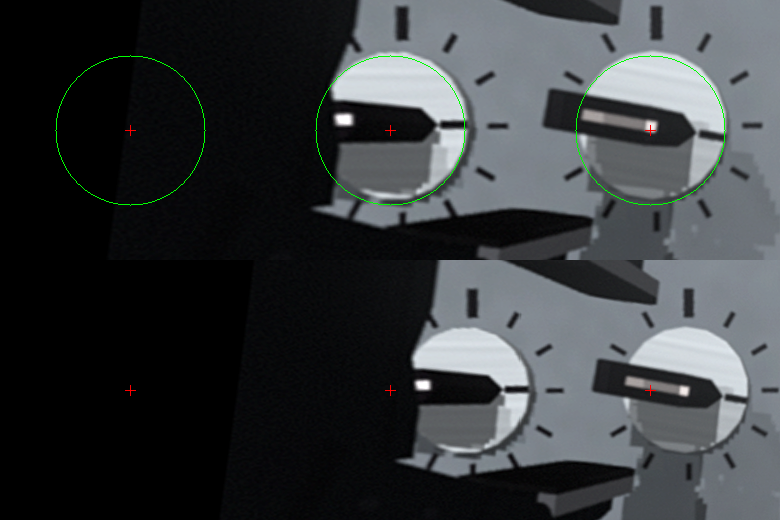

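Middle dial is at 3 o'clock, and the right bar points at about 3.3 h, centred at (655,127) in the rectified view, within 2 mm of the model. Gripping it now.

```bash
python3 -m pendant '[[[0,0,8],[0,0,0.1]],[[0,0.2,8],[0,0,0.1]],[[0,0.2,8],[0,0,0.1]],[[0,0,8],[0,0,0.1]],[[0,0,7],[0,0,0.1]]]' |tail -3
python3 -m pendant '[[[0,0,0],[0,0,0]],[[0,0,0],[0,0,0]],[[0,0,0],[0,0,0]],[[0,0,0],[0,0,0]],[[0,0,0],[0,0,0]]]' 0 40
python3 -m pendant '[[[0,0,0],[0,0,6]],[[0,0,0],[0,0,6]],[[0,0,0],[0,0,6]],[[0,0,0],[0,0,6]],[[0,0,0],[0,0,6]]]'|tail -3
python3 -m pendant '[[[0,0,0],[0,0,6]],[[0,0,0],[0,0,6]],[[0,0,0],[0,0,6]],[[0,0,0],[0,0,6]],[[0,0,0],[0,0,6]]]'|tail -3
python3 -m pendant '[[[0,0,0],[0,0,6]],[[0,0,0],[0,0,6]],[[0,0,0],[0,0,6]],[[0,0,0],[0,0,6]],[[0,0,0],[0,0,6]]]'|tail -3
python3 hr.py
```

```text
wrist_force: [0.1, 1.5, 0.1]
width: 0.0497
grip_force: 0.0
time: 23.17
ee_pos: [0.4673, -0.1518, 0.1502]
ee_rot: [[-0.034, -0.865, 0.5], [-0.997, 0.065, 0.044], [-0.071, -0.497, -0.865]]
wrist_force: [2.9, 2.9, 4.4]
width: 0.0109
grip_force: 41.8
wrist_force: [11.0, 1.6, 3.1]
width: 0.0114
grip_force: 41.0
wrist_force: [15.5, -3.0, 0.6]
width: 0.011
grip_force: 40.4
wrist_force: [16.9, -7.7, -1.4]
width: 0.0107
grip_force: 40.0
hours 6.283 [ 1.2229  0.5197 -0.9988  2.2914  1.3188  0.2013  0.645 ] [16.9176 -7.713  -1.3629] [-1.4866 -2.4785 -0.8796] 0.010718948822027586 t 24.4167
```

```bash
python3 -m pendant '[[[0,0,0],[0,0,5.4]],[[0,0,0],[0,0,5.4]],[[0,0,0],[0,0,5.4]],[[0,0,0],[0,0,5.4]],[[0,0,0],[0,0,0]]]'|tail -3
python3 hr.py
python3 -m pendant '[[[0,0,0],[0,0,0]],[[0,0,0],[0,0,0]],[[0,0,0],[0,0,0]],[[0,0,0],[0,0,-0]],[[0,0,0],[0,0,0]]]' 50 |tail -3
python3 -m pendant '[[[0,0,-8],[0,0,0]],[[0,0,-8],[0,0,0]],[[0,0,-8],[0,0,0]],[[0,0,-8],[0,0,0]],[[0,0,-8],[0,0,0]]]' |tail -3
cat > t6.py <<'E'
from t2 import *
def cov(dy,z,sgn=1,fy=-.076,fx=.048):
    T=np.eye(4); y=sgn*np.array([0,1.,0]); zz=np.array([0,0,-1.]); 
    T[:3,:3]=Rz(q0[2])@np.column_stack([np.cross(y,zz),y,zz]); T[:3,3]=W([fx,fy+dy,z],q0)[0]; return T
if __name__=="__main__":
    st=robot.state();j=st["joint_pos"]; print(j)
    im=robot.camera("wrist")[:,:,::-1].copy(); cv2.imwrite("pics/w4.png",im)
    A=cur(st); U=A.copy(); U[:3,3]+=[0,0,.12]; print("up"); plan(U,n=5); j1,e,r,m,t=leg(j,U,5); print(j1,e,m)
    for s in (1,-1):
        T=cov(0,.26,s); n=nr(U,T)+3; j2,e,r,m,t=leg(j1,T,n); print(s,n,j2,e,r,m,t[:,2].min())
        plan(T,A=U,n=n); z=.1135+.022+.054+.003
        j3,e,r,m,t=leg(j2,cov(0,z,s),5); print(j3,e,r,m); j4,e,r,m,t=leg(j3,cov(.105,z,s),12); print(j4,e,r,m)
E
python3 t6.py
```

```text
wrist_force: [17.0, -10.5, -3.1]
width: 0.0115
grip_force: 39.9
hours 7.008 [ 1.2203  0.5176 -0.9944  2.2912  1.3155  0.1993  0.2689] [ 16.9632 -10.5412  -3.1201] [-1.8706 -2.4171 -1.2898] 0.01148462548398086 t 24.8333
wrist_force: [-0.4, -0.7, -1.2]
width: 0.05
grip_force: 0.0
wrist_force: [0.3, -0.8, 0.9]
width: 0.0502
grip_force: 0.0
[ 1.4499  0.5044 -1.2339  2.3135  1.0585  0.2826  0.5419]
up
rows 5 row [[-10.4, 6.0, -20.6], [-0.0, 0.0, 0.0]]
way [[ 0.4462 -0.1538  0.2087]
 [ 0.4463 -0.1537  0.2325]
 [ 0.4463 -0.1537  0.2564]
 [ 0.4464 -0.1537  0.2803]
 [ 0.4465 -0.1537  0.3041]]
[ 1.6517  0.0339 -1.2647  2.2051 -0.4368  0.4949  1.8764] 0.033621124865078 2.268467941861368
1 11 [ 0.7518  0.6357 -0.8771  1.6026  0.5228  1.1538  1.4138] 0.00043205926202485086 0.0003010158849028713 1.6567887475564813 0.1749999986197442
rows 11 row [[-14.0, 5.2, 8.6], [0.71, 2.67, -2.64]]
way [[ 0.4637 -0.1546  0.3041]
 [ 0.4981 -0.1541  0.3015]
 [ 0.5319 -0.1505  0.2959]
 [ 0.5646 -0.1442  0.287 ]
 [ 0.5957 -0.1352  0.275 ]
 [ 0.6246 -0.1239  0.26  ]]
[ 0.7219  0.7078 -0.8294  1.6532  0.5868  1.0471  1.3685] 0.00017864378657186944 2.7330065314869755e-05 0.13746975011074972
[ 0.5824  0.6779 -0.8437  1.7098  0.581   1.023   1.1941] 8.22581602689743e-05 1.5987387271673366e-05 0.11520644497293188
-1 29 [ 0.5991  0.5568 -0.6325  1.6078  0.359   1.0958 -1.6088] 0.00020636748721609632 6.21863738163996e-05 1.3795625204679907 0.17500000024611356
rows 29 row [[2.8, 7.2, 3.0], [1.35, -0.36, 5.03]]
way [[ 0.4483 -0.1459  0.3021]
 [ 0.4783 -0.0986  0.2919]
 [ 0.53   -0.0759  0.285 ]
 [ 0.5853 -0.0859  0.2759]
 [ 0.6246 -0.1239  0.26  ]]
[ 0.5751  0.6311 -0.5987  1.6582  0.4116  0.9812 -1.6478] 0.00017404934587636866 2.9739838842882045e-05 0.14282009331533033
[ 0.4336  0.6008 -0.6163  1.7148  0.4108  0.9584 -1.8218] 7.797728252275485e-05 1.6472490149113084e-05 0.11460155071097786
```

View pics/w4.png

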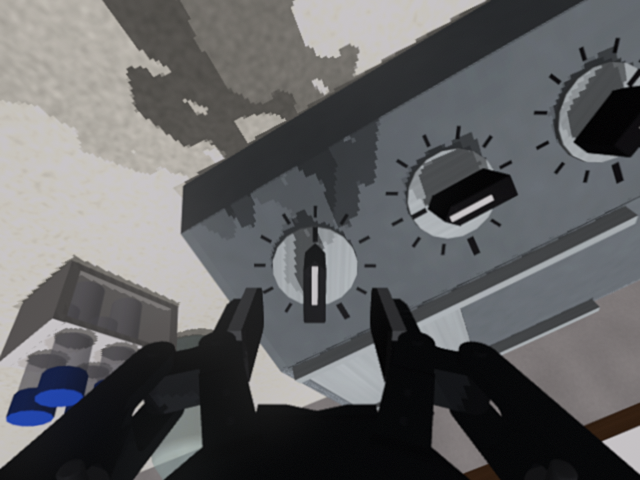

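Right dial stands at 7 (pointer up in the image at (315,250)), the middle at 3, and the left is visible at (600,125). Now to the cover fin.

```bash
python3 -m pendant '[[[-5.2,3,-10.3],[0,0,0]],[[-5.2,3,-10.3],[0,0,0]],[[-5.2,3,-10.3],[0,0,0]],[[-5.2,3,-10.3],[0,0,0]],[[-5.2,3,-10.3],[0,0,0]]]' |head -2
python3 -m pendant '[[[-5.2,3,-10.3],[0,0,0]],[[-5.2,3,-10.3],[0,0,0]],[[-5.2,3,-10.3],[0,0,0]],[[-5.2,3,-10.3],[0,0,0]],[[-5.2,3,-10.3],[0,0,0]]]' |head -2
cat > t7.py <<'E'
from t6 import *
j=robot.state()["joint_pos"]; print(j)
T=cov(0,.26)
for n in (15,20): j2,e,r,m,t=leg(j,T,n); print(n,j2,e,r,m,t[:,2].min())
plan(T,n=15)
E
python3 t7.py
```

```text
time: 26.13
ee_pos: [0.4469, -0.1536, 0.241]
time: 26.55
ee_pos: [0.4471, -0.1533, 0.3007]
[ 1.6423  0.0502 -1.2665  2.2082 -0.4041  0.4797  1.8468]
15 [ 0.7425  0.6295 -0.8613  1.6029  0.5116  1.1491  1.4218] 0.0002932385161791758 0.0001447250509532473 1.1436291492131063 0.1749999992702274
20 [ 0.7395  0.6275 -0.8561  1.603   0.5079  1.1476  1.4244] 0.00019870164331066068 7.9225843965767e-05 0.8774365900608717 0.1749999995784314
rows 15 row [[-10.4, 3.8, 6.0], [0.51, 1.96, -1.94]]
way [[ 0.4596 -0.1541  0.301 ]
 [ 0.4972 -0.1539  0.2991]
 [ 0.5342 -0.1501  0.2935]
 [ 0.5699 -0.1428  0.2841]
 [ 0.6036 -0.1324  0.2709]]
```

```bash
python3 -m pendant '[[[-7.8,2.85,4.5],[0.38,1.47,-1.45]],[[-7.8,2.85,4.5],[0.38,1.47,-1.45]],[[-7.8,2.85,4.5],[0.38,1.47,-1.45]],[[-7.8,2.85,4.5],[0.38,1.47,-1.45]],[[-7.8,2.85,4.5],[0.38,1.47,-1.45]]]' |head -2
python3 -m pendant '[[[-7.8,2.85,4.5],[0.38,1.47,-1.45]],[[-7.8,2.85,4.5],[0.38,1.47,-1.45]],[[-7.8,2.85,4.5],[0.38,1.47,-1.45]],[[-7.8,2.85,4.5],[0.38,1.47,-1.45]],[[-7.8,2.85,4.5],[0.38,1.47,-1.45]]]' |head -2
python3 -m pendant '[[[-7.8,2.85,4.5],[0.38,1.47,-1.45]],[[-7.8,2.85,4.5],[0.38,1.47,-1.45]],[[-7.8,2.85,4.5],[0.38,1.47,-1.45]],[[-7.8,2.85,4.5],[0.38,1.47,-1.45]],[[-7.8,2.85,4.5],[0.38,1.47,-1.45]]]' |head -2
python3 -m pendant '[[[-7.8,2.85,4.5],[0.38,1.47,-1.45]],[[-7.8,2.85,4.5],[0.38,1.47,-1.45]],[[-7.8,2.85,4.5],[0.38,1.47,-1.45]],[[-7.8,2.85,4.5],[0.38,1.47,-1.45]],[[-7.8,2.85,4.5],[0.38,1.47,-1.45]]]' |head -3
cat > t7.py <<'E'
from t6 import *
st=robot.state(); im=robot.camera("wrist")[:,:,::-1].copy()
A=cur(st); print(A); cam=wcam(A)
z=.1475 # fin top rectified in safe xy; up = +x, right = -y
S=400; u=np.linspace(.14,-.04,S); v=np.linspace(.05,-.13,S)
P=np.array([[a,b,z] for a in u for b in v]); m=proj(W(P,q0),cam).astype(np.float32).reshape(S,S,2)
o=cv2.convertScaleAbs(cv2.remap(im,m,None,cv2.INTER_CUBIC),alpha=1.5)
cv2.circle(o,(int((.05+.076)/.18*S),int((.14-.048)/.18*S)),3,(0,0,255),-1)
cv2.imwrite("pics/fin.png",np.hstack([o,cv2.resize(im,(400,300))[:300].repeat(1,0) if 0 else cv2.copyMakeBorder(cv2.resize(im,(400,300)),0,100,0,0,0)]))
plan(cov(0,.26),n=1); plan(cov(0,.1925),n=5)
E
python3 t7.py
```

```text
time: 26.97
ee_pos: [0.4946, -0.1543, 0.2985]
time: 27.38
ee_pos: [0.541, -0.1487, 0.2912]
time: 27.8
ee_pos: [0.585, -0.1382, 0.2777]
time: 28.22
ee_pos: [0.6253, -0.1229, 0.2585]
ee_rot: [[-0.996, -0.089, -0.003], [-0.089, 0.996, 0.001], [0.003, 0.001, -1.0]]
[[-0.996  -0.0889 -0.0026  0.6253]
 [-0.0889  0.996   0.0008 -0.1229]
 [ 0.0026  0.001  -1.      0.2585]
 [ 0.      0.      0.      1.    ]]
rows 1 row [[1.7, -2.1, -2.4], [0.1, -0.26, 0.17]]
way [[ 0.6246 -0.1239  0.26  ]]
rows 5 row [[0.3, -0.4, 13.0], [0.02, -0.05, 0.03]]
way [[ 0.6258 -0.1221  0.2446]
 [ 0.6255 -0.1225  0.2316]
 [ 0.6252 -0.123   0.2186]
 [ 0.6249 -0.1234  0.2055]
 [ 0.6246 -0.1239  0.1925]]
```

View pics/fin.png

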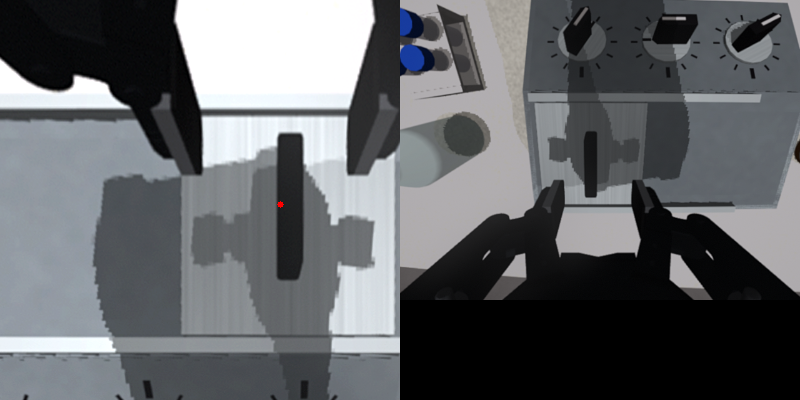

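Fin top at rectified (290,206): safe y about -80 mm, so I shift 3 mm further right. The three dials in the inset still look right. Descend and grip.

```bash
python3 -m pendant '[[[0.3,-1,13],[0,0,0]],[[0.3,-1,13],[0,-0.1,0.1]],[[0.3,-1,13],[0,0,0]],[[0.3,-1,13],[0,-0.1,0.1]],[[0.3,-1,13],[0,0,0]]]' 
python3 -m pendant '[[[0,0,0],[0,0,0]],[[0,0,0],[0,0,0]],[[0,0,0],[0,0,0]],[[0,0,0],[0,0,0]],[[0,0,0],[0,0,0]]]' 0 40
```

```text
time: 28.68
ee_pos: [0.6232, -0.1284, 0.1926]
ee_rot: [[-0.996, -0.084, 0.002], [-0.084, 0.996, 0.003], [-0.002, 0.002, -1.0]]
wrist_force: [0.5, -0.6, 0.3]
width: 0.0497
grip_force: 0.0
time: 29.1
ee_pos: [0.624, -0.1279, 0.1948]
ee_rot: [[-0.996, -0.085, 0.003], [-0.085, 0.996, 0.002], [-0.003, 0.002, -1.0]]
wrist_force: [-0.8, -2.2, 0.1]
width: 0.0111
grip_force: 42.3
```

```bash
python3 -m pendant '[[[0,10,0],[0,0,0]],[[0,10,0],[0,0,0]],[[0,10,0],[0,0,0]],[[0,10,0],[0,0,0]],[[0,10,0],[0,0,0]]]' | sed -n '2p;4,5p'
python3 -m pendant '[[[0,10,0],[0,0,0]],[[0,10,0],[0,0,0]],[[0,10,0],[0,0,0]],[[0,10,0],[0,0,0]],[[0,10,0],[0,0,0]]]' | sed -n '2p;4,5p'
python3 -m pendant '[[[0,1.5,0],[0,0,0]],[[0,1.5,0],[0,0,0]],[[0,0,0],[0,0,0]],[[0,0,0],[0,0,0]],[[0,0,0],[0,0,0]]]' | sed -n '2p;4,5p'
```

```text
ee_pos: [0.6196, -0.077, 0.1947]
wrist_force: [-0.9, -3.6, 5.9]
width: 0.0114
ee_pos: [0.6152, -0.027, 0.1947]
wrist_force: [-0.3, -3.8, 5.2]
width: 0.0114
ee_pos: [0.6151, -0.0253, 0.1948]
wrist_force: [-2.5, -6.4, 7.4]
width: 0.0109
```

```bash
python3 -m pendant '[[[0,1,0],[0,0,0]],[[0,1,0],[0,0,0]],[[0,0,0],[0,0,0]],[[0,0,0],[0,0,0]],[[0,0,0],[0,0,0]]]' | sed -n '2p;4,5p'
python3 -m pendant '[[[0,0,0],[0,0,0]],[[0,0,0],[0,0,0]],[[0,0,0],[0,0,0]],[[0,0,0],[0,0,0]],[[0,0,0],[0,0,0]]]' 50 | sed -n '2p;4,5p'
python3 -m pendant '[[[0,0,-15],[0,0,0]],[[0,0,-15],[0,0,0]],[[0,0,-15],[0,0,0]],[[0,0,-15],[0,0,0]],[[0,0,-15],[0,0,0]]]' | sed -n '2p;4,5p'
python3 -m pendant '[[[0,0,-15],[0,0,0]],[[0,0,-15],[0,0,0]],[[0,0,-15],[0,0,0]],[[0,0,0],[0,0,0]],[[0,0,0],[0,0,0]]]'
python3 - <<'E'
from h import *
st=robot.state(); cv2.imwrite("pics/end.png",robot.camera("wrist")[:,:,::-1])
E
```

```text
ee_pos: [0.6151, -0.0251, 0.1947]
wrist_force: [-1.7, -16.6, 8.3]
width: 0.0114
ee_pos: [0.6148, -0.0226, 0.1944]
wrist_force: [-0.2, 0.8, 0.2]
width: 0.0499
ee_pos: [0.6149, -0.0233, 0.2718]
wrist_force: [0.6, 0.3, 0.4]
width: 0.05
time: 32.02
ee_pos: [0.6148, -0.0235, 0.3159]
ee_rot: [[-0.996, -0.085, 0.004], [-0.085, 0.996, 0.002], [-0.004, 0.002, -1.0]]
wrist_force: [-0.2, -0.5, -0.0]
width: 0.05
grip_force: 0.0
```

View pics/end.png

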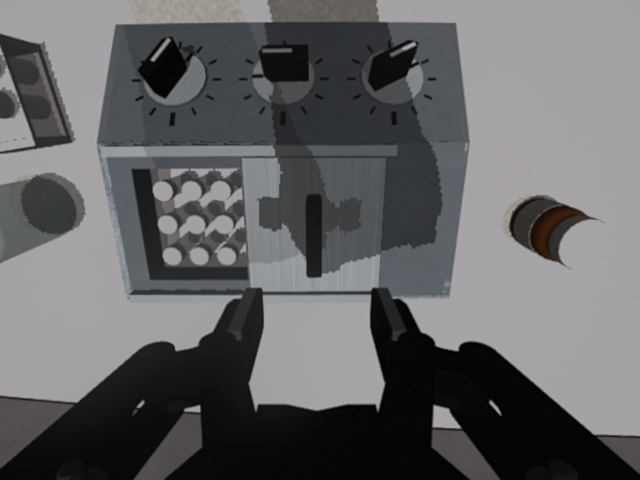

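The cover is against its stop (16 N at the end of travel), with the fin at (314,235) and the compartment open. The dials read 8, 3 and 7, the bottle, jar and rack are still standing, and the gripper is clear.

```bash
python3 -c "
from workcell import robot
print(robot.hand_in())"
```

```text
the job is handed in; nothing more can be done
None
```

The dials were set to 8, 3 and 7 o'clock, the cover was slid left to its stop and released, and the bottle, jar and rack looked undisturbed; I handed the job in at about 32 s, and no verdict came back.

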